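# Clamp a whistle head in the reaming fixture

## Robot

A 7-joint arm with a two-finger parallel gripper is mounted at the origin on the work surface. World frame = base frame: x ahead of the robot, y to its left, z up, the work surface at z = 0. Lengths are in mm, angles in rad, forces in N, time in s.
With the tool pointing down it reaches from about 400 to 850 mm from the base axis. Payload 10.4 kg.
Tool frame: the origin (TCP) lies at the very end of the fingers, on their centre line; the grasp point (between the pads) lies 19 mm behind it (arm.pinch_z is the distance from the TCP to the grasp point, in mm); z points along the fingers, y is the direction in which the jaws open and shut (so a half turn about z gives the same grasp; the last joint's range is limited). The gripper opens to 87 mm and grips with 3 to 60 N. Pads are 19 mm wide; open, the fingers measure 117 mm over their backs; the gripper's body (75 mm by 190 mm) begins 51 mm behind the grasp point.
Start: joints at [1.192, 0.332, -0.065, 1.46, 0.022, 1.35, -0.088], TCP at [217.735, -585.87, 222.576] pointing down, gripper open.
Joint ranges: [-2.6, 2.6], [-0.5, 2.12], [-1.47, 1.34], [0.16, 2.42], [-1.27, 4.41], [0.06, 2.06], [-2.6, 2.6]. Speed limits (rad/s): [2.22, 2.22, 2.79, 2.79, 3.14, 3.14, 3.14].

## Interface

Orientations are given as a rotation vector (axis times angle).
In Python, from workcell import arm gives the robot as it stands. The module is installed in compiled form; this text tells all that it offers.
- The arm moves only by the tool apply_moves, never from a script. Its argument "series" is a list that holds one entry, the list of rows, each a list of 7 numbers: the turn, a rotation vector about the tool's x, y, z in rad, then the shift along the tool's x, y, z in cm, then the closure in counts, from 0 (fully open) to 255 (shut). In form: [[[wx, wy, wz, x, y, z, hand], ...]]. A call has 1 to 20 rows; each row shifts and turns the commanded pose from where the row before left it, along the tool's axes as they then stand; what a row does not reach is not made up. A row lasts 1/8 s, in which the tool goes at most 62.5 mm and 10.7 degrees, less where a joint would pass 70% of its speed; a pose out of reach is approached as far as the arm can. A call is refused whole if a number of a shift passes 6.25 or a number of a turn 0.188, either way. A call with a gripper value outside its range is refused whole. The fingers move at their own pace and stop on an object; "force" is the grip in N (left out, the last holds). Time passes only in rows, so rows that do not move let the fingers close. It gives the time, the measured TCP pose, the force and the opening at its end, in the units of the state.
- arm.get_obs(): the state, without advancing time (a new reading comes with each control period).
- arm.capture(name): name is "side" or "top" or "wrist"; returns the picture (480x640x3 uint8, red, green, blue); there is no depth.
- arm.camera_model(name): a dict with "intrinsics" (3x3 intrinsics, pixels), "D" ([k1, k2, p1, p2, k3] as OpenCV has them; the pictures are not rectified), "R" (3x3) and "t" (3): a world point X has camera coordinates R X + t; the wrist camera has in their place "tool_from_camera" (4x4, takes a point from camera to tool coordinates, whose origin is the TCP and whose axes are the flange's). Camera axes: x right, y down, z forward; pixel columns grow to the right and rows downward; lengths in mm; the calibration is good to about 2 mm. A picture is of the moment at which its call begins: read the wrist's pose just before it. camera_model takes no time and is no camera call.
- arm.finish_job(): hands the job in, once; it reports no verdict.
The state is a dict: "time": time; "q": joint angles; "qvel": joint speeds; "tau": joint torques, N m; "ee_pos": TCP position; "tool_rot": TCP orientation; "contact_force": force on the tool from outside, world axes, zero at the start; "wrist_torque": the same for the moment, N m; "width": finger opening in mm.
Only numpy, scipy, OpenCV 4.12 (cv2) and the standard library are available. Lean on these libraries where they do the work, as an engineer would, in place of code of your own. Each camera call takes 0.05 s, during which the arm holds its last target.

## Task

Get the mouthpiece head that lies in the cradle of the reaming fixture ready for reaming: push it along the cradle until its beak is home against the end stop, then wind the clamp bar down onto it with the two knobs, a little on each in turn, so that the bar never goes more than about 7 mm out of level between its screws. Finish with the bar level and nipped up firmly on the head, but not so hard that the plastic is crushed, let go, and leave the loose things on the counter where they lie.

Things in the scene. Friction and masses are not known exactly. Their poses are not given: they have to be found in the camera images.
- fixture: reaming fixture fixed on the counter: bed plate 140 x 210 x 14 mm (x -55 to 85), a V cradle along its x axis (x -52 to 46, walls up to 51 mm high), a steel end stop at the cradle's far end (top 66 mm high) and an upright screw at each side (x 0, y +75 and -75 mm). Origin on the counter midway between the screws; x along the cradle to the end stop, away from the robot; y to the left screw
- head: black plastic mouthpiece head lying in the V cradle, 130 mm long, 28 mm thick, 65 to 100 g; origin at its centre; x along its axis from the socket end (x -65, nearest the robot) to the beak tip (x +65). The round socket end overhangs cradle and bed plate: push on its end face, or grip it across from above. It slides along the cradle with less than 1 N
- head_mid (a point): centre of that head, on its axis, 50 mm above the counter. It starts 13 to 28 mm short of home; home, it is at x -10 mm in the fixture's frame
- stop_face (a point): centre of the end stop's face (x 55 mm in the fixture's frame, 50 mm above the counter), which the beak tip meets when home
- knob_l_grip (a point): left knob, on top of the screw at the fixture's +y: round, fluted, 40 mm in diameter, from 118 to 145 mm above the counter; point on its axis, 133 mm up. Grip it across from above. It stays at its height. Clockwise from above lowers this end of the bar by 5 mm per rad (31 mm a turn), anticlockwise raises it. A steady drag of 0.24 N m acts against turning and holds it where it is left
- knob_r_grip (a point): right knob, at the fixture's -y, the same. Load on a screw pushes its knob anticlockwise with 0.005 N m per N; each screw takes half the bar's push on the head. Firmly nipped (30 to 65 N) is 0.075 to 0.16 N m more, anticlockwise, than the free-running knob, felt in the same way; from 0.22 more the head is crushed. From first touch some 0.35 to 0.5 rad of one knob nips it firmly
- bar: steel clamp bar across the fixture, 188 mm long, 34 mm wide, 22 mm thick, held at its ends by the nuts of the two screws, over the head; origin on the axis of the left screw at mid thickness, z across its thickness (upright when the bar is level), -y along it to the right screw
- bar_mid (a point): middle of the pad under the bar (40 mm long), the face that comes to bear on the head, 11 mm below the bar's mid plane; at first 3.5 to 8.5 mm above the head's top
- bar_end_l (a point): point on the bar's left end, on the left screw's axis, in line with the pad's face; its height against that of the right one tells how far the bar is out of level (up to 5 mm at first, either way)
- bar_end_r (a point): the same on the right end; the two points are 150 mm apart
- spare_a_mid (a point): spare mouthpiece head like the one in the fixture (130 mm long, 28 mm thick), lying loose on the counter; its centre
- spare_b_mid (a point): second spare mouthpiece head, lying loose on the counter; its centre
- reamer_mid (a point): conical brass hand reamer with a turned wooden handle, 195 mm long, lying beside the fixture; a point near its middle
- tube_mid (a point): dented aluminium whistle tube, 19 mm across, 240 mm long, lying beyond the fixture; its centre
- plug_gauge_mid (a point): stepped steel plug gauge standing upright, 32 mm across, 57 mm tall; its centre
- wax_tin_mid (a point): low round tin, 60 mm across, 35 mm tall; its centre
- cork_block_mid (a point): cork sanding block, 75 x 45 x 30 mm; its centre

How it is judged (in metres and radians):
On the way, in this order (a step that is already met when the one before it is completed fails the run):
1. the head is pushed home against the end stop while the bar is still clear of it (x of head_mid in the frame of fixture above -0.013 m and contact force between bar and head below 1 N), for 0.2 s.
2. the bar is brought down to bear on the head (x of head_mid in the frame of fixture above -0.014 m and contact force between bar and head above 8 N), for 0.1 s.
At the end, for the whole second after the job is handed in: The head is within 4 mm of home against the end stop, the bar presses on it with 30 to 65 N, is level to 3 mm between its screws (0.02 rad) and at rest (x of head_mid in the frame of fixture above -0.014 m and contact force between bar and head between 30 and 65 N and angle between bar_mid's own z axis and vertical below 0.02 rad and linear speed of bar below 0.005 m/s); the robot touches nothing.
It fails at once if the bar goes more than 8 mm (0.053 rad) out of level (angle between bar_mid's own z axis and vertical above 0.053 rad).
It fails at once if the head is crushed: more than 90 N between bar and head (contact force between bar and head above 90 N).
It fails at once if a loose thing on the counter is moved by more than 20 mm (distance of any of spare_a_mid, spare_b_mid, reamer_mid, tube_mid, plug_gauge_mid, wax_tin_mid, cork_block_mid from where it was at the start of the episode above 0.02 m).
It also fails if it takes over 72 s, if anything falls off the work surface, if the arm or the gripper's body presses on something with over 40 N, if the wrist force passes 120 N, or if a joint passes its speed limit or range.

## Working session

There is one attempt and no reset: what is moved stays moved. The work goes in short steps, Python scripts to look and compute and a tool call to move; the robot and the scene stay as the last step left them, time stands still between calls to the robot, and variables do not carry over. Pictures are saved under pics/ and viewed, and the job is handed in when it is done.

Besides the shell and the picture viewer there is one more tool, called as a command line: name --argument value ..., lists and objects as JSON in quotes. apply_moves: Moves the arm, as the interface text tells. Its arguments: {"type":"object","properties":{"series":{"type":"array"},"force":{"type":"number"}},"required":["series"]}

```bash
mkdir -p pics; python3 - <<'E'
from workcell import arm
import cv2,numpy as np
o=arm.get_obs()
for k,v in o.items(): print(k,np.round(v,3))
print(arm.pinch_z)
for n in("side","top","wrist"):
    im=arm.capture(n); cv2.imwrite(f"pics/{n}0.png",im[:,:,::-1])
    print(n,arm.camera_model(n))
E
```

```text
time 0.0
q [ 1.192  0.333 -0.065  1.461  0.022  1.35  -0.088]
qvel [-0.002  0.     0.002 -0.     0.    -0.001  0.   ]
tau [-2.0000e-03 -6.2326e+01  2.3000e-02 -3.8989e+01 -6.1000e-02  4.0000e-02
  0.0000e+00]
ee_pos [ 217.567 -585.5    221.751]
tool_rot [-3.091e+00 -5.560e-01  1.000e-03]
contact_force [-0.016  0.302 -0.584]
wrist_torque [-0.043 -0.023  0.018]
width 87.113
18.700000000000003
side {'intrinsics': array([[532.86688426,   0.        , 311.29629062],
       [  0.        , 532.86688426, 232.9662768 ],
       [  0.        ,   0.        ,   1.        ]]), 'D': array([-0.06476738,  0.        ,  0.        ,  0.        ,  0.        ]), 'R': array([[-0.86729074, -0.49764833, -0.01236554],
       [-0.30175542,  0.54532455, -0.78202609],
       [ 0.39591721, -0.67451262, -0.62312301]]), 't': array([549.49432953, 237.19481764, 883.79588877])}
top {'intrinsics': array([[557.09216466,   0.        , 316.32927295],
       [  0.        , 557.09216466, 237.49750392],
       [  0.        ,   0.        ,   1.        ]]), 'D': array([-0.02878852,  0.        ,  0.        ,  0.        ,  0.        ]), 'R': array([[ 0.01906611, -0.99978865,  0.00769048],
       [-0.98892272, -0.01999024, -0.14707902],
       [ 0.14720167, -0.00480106, -0.98909485]]), 't': array([   9.49354264,  626.40381933, 1040.54643385])}
wrist {'intrinsics': array([[418.87501277,   0.        , 319.98793297],
       [  0.        , 418.87501277, 238.45171375],
       [  0.        ,   0.        ,   1.        ]]), 'D': array([0.00945605, 0.        , 0.        , 0.        , 0.        ]), 'tool_from_camera': array([[ 9.69668233e-05, -9.67677674e-01, -2.52190225e-01,
         6.83788789e+01],
       [ 9.99999954e-01,  1.65890392e-04, -2.52038356e-04,
        -3.29904964e-01],
       [ 2.85727825e-04, -2.52190189e-01,  9.67677646e-01,
        -1.62587330e+02],
       [ 0.00000000e+00,  0.00000000e+00,  0.00000000e+00,
         1.00000000e+00]])}
```

View pics/side0.png

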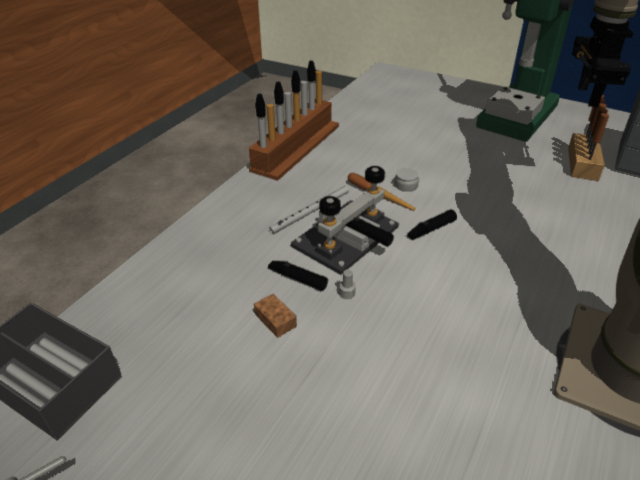

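View pics/top0.png

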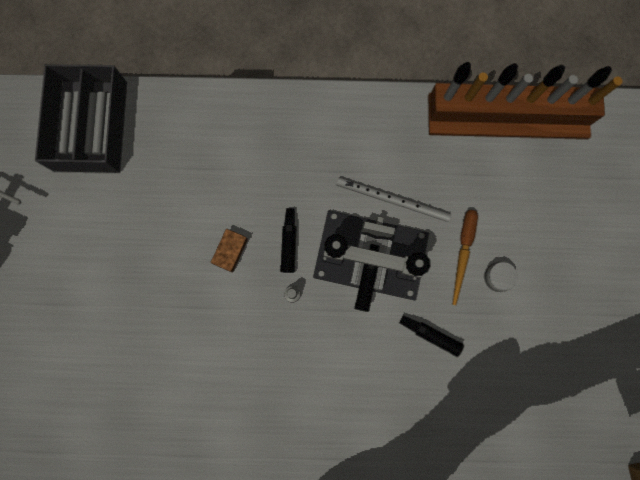

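View pics/wrist0.png

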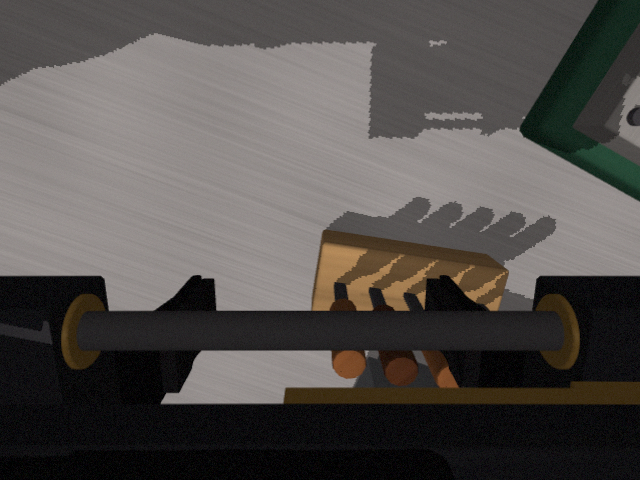

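The top view shows the fixture around (375,255), with the left knob at about (336,245), the right knob at (418,264) and the socket end of the head at (363,308). I'll enlarge this area.

```bash
python3 - <<'E'
import cv2
a=cv2.imread("pics/top0.png")[190:340,290:490]
a=cv2.convertScaleAbs(a,alpha=1.6,beta=20)
cv2.imwrite("pics/topc.png",cv2.resize(a,(800,600),interpolation=cv2.INTER_CUBIC))
a=cv2.imread("pics/side0.png")[155:275,275:435]
a=cv2.convertScaleAbs(a,alpha=1.6,beta=20)
cv2.imwrite("pics/sidec.png",cv2.resize(a,(800,600),interpolation=cv2.INTER_CUBIC))
E
```

```text
(no output)
```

View pics/topc.png

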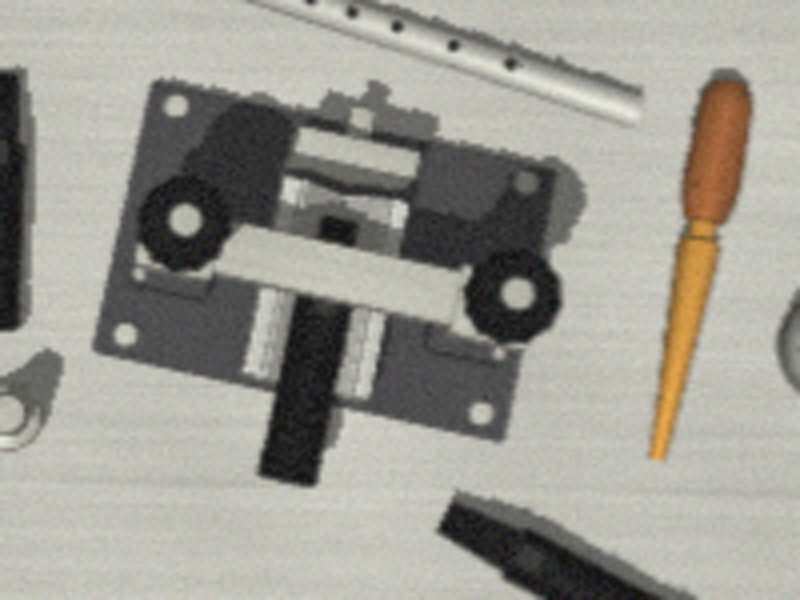

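View pics/sidec.png

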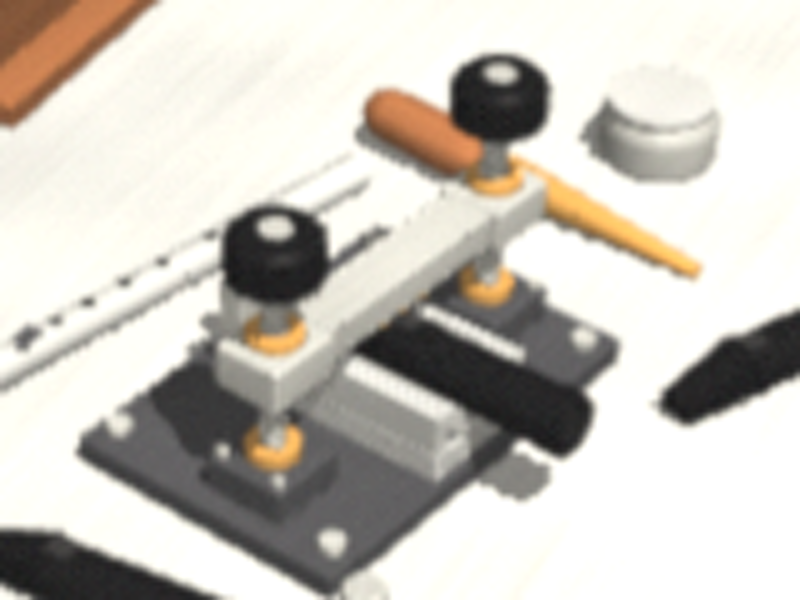

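```bash
cat > h.py <<'E'
import numpy as np,cv2
from workcell import arm
from scipy.spatial.transform import Rotation as Ro
from scipy.optimize import least_squares
def model(n,obs=None):
    m=arm.camera_model(n);K=m["intrinsics"];D=np.array(m["D"])
    if n!="wrist": return K,D,m["R"],np.array(m["t"])
    o=obs or arm.get_obs(); T=np.eye(4);T[:3,:3]=Ro.from_rotvec(o["tool_rot"]).as_matrix();T[:3,3]=o["ee_pos"]
    C=np.linalg.inv(T@m["tool_from_camera"]);return K,D,C[:3,:3],C[:3,3]
def atz(M,px,z):
    K,D,R,t=M
    u=cv2.undistortPoints(np.array(px,float).reshape(-1,1,2),K,D).reshape(-1,2)
    c=-R.T@t; d=np.c_[u,np.ones(len(u))]@R
    return c+d*((z-c[2])/d[:,2])[:,None]
def proj(M,X):
    K,D,R,t=M
    return cv2.projectPoints(np.array(X,float).reshape(-1,3),cv2.Rodrigues(R)[0],t,K,D)[0].reshape(-1,2)
def tri(Ms,pxs):
    A=[];b=[]
    for M,p in zip(Ms,pxs):
        q=atz(M,[p],0)[0];c=-M[2].T@M[3];d=(q-c)/np.linalg.norm(q-c);P=np.eye(3)-np.outer(d,d);A.append(P);b.append(P@c)
    return np.linalg.lstsq(np.vstack(A),np.hstack(b),rcond=None)[0]
E
python3 - <<'E'
from h import *
T=model("top");S=model("side")
tc=lambda x,y:(x/4+290-.375,y/4+190-.375)
sc=lambda x,y:(x/5+275-.4,y/5+155-.4)
Lt,Rt=tc(186,219),tc(517,293);Ls,Rs=sc(275,228),sc(500,72)
print("top",atz(T,[Lt,Rt],145));print("side",atz(S,[Ls,Rs],145))
L=tri([T,S],[Lt,Ls]);R=tri([T,S],[Rt,Rs]);print(L,R,np.linalg.norm(L-R))
kt=atz(T,[Lt,Rt],145);d=kt[0]-kt[1];print("yaw",np.arctan2(-d[0],d[1]))
print("bed",atz(T,[tc(155,82),tc(555,160),tc(503,438),tc(95,350)],14))
b=atz(T,[tc(155,82),tc(555,160),tc(503,438),tc(95,350)],14)
print("socket",atz(T,[tc(260,475),tc(315,485)],52))
E
```

```text
top [[ 599.8144636   -12.9775798   145.        ]
 [ 569.80755239 -159.46619656  145.        ]]
side [[ 597.99203571  -13.34074595  145.        ]
 [ 569.04856389 -160.71790015  145.        ]]
[599.00408893 -13.33971767 144.81424074] [ 569.19556191 -159.54960171  145.6523146 ] 149.21990765683188
yaw -0.20204624349585373
bed [[ 687.41637884   -1.6827478    14.        ]
 [ 651.5419263  -204.26774143   14.        ]
 [ 511.39478099 -177.00657837   14.        ]
 [ 551.12478937   25.98953364   14.        ]]
socket [[490.12424842 -53.78828237  52.        ]
 [485.88070519 -80.05886453  52.        ]]
```

```bash
python3 - <<'E'
from h import *
o=arm.get_obs();R=Ro.from_rotvec(o["tool_rot"]).as_matrix();print(R.round(3))
x=R[:,0];print("tool x az",np.arctan2(x[1],x[0]),"tcp az",np.arctan2(o["ee_pos"][1],o["ee_pos"][0]))
E
```

```text
[[ 0.937  0.348 -0.   ]
 [ 0.348 -0.937  0.001]
 [-0.    -0.001 -1.   ]]
tool x az 0.3557437737176333 tcp az -1.2150542309658023
```

apply_moves --series '[[[0, 0, 0.185, 0, 0, 0, 0], [0, 0, 0.185, 0, 0, 0, 0], [0, 0, 0.185, 0, 0, 0, 0], [0, 0, 0, 1, -4.32, 0, 0], [0, 0, 0, 1, -4.32, 0, 0], [0, 0, 0, 1, -4.32, 0, 0], [0, 0, 0, 1, -4.32, 0, 0], [0, 0, 0, 1, -4.32, 0, 0], [0, 0, 0, 1, -4.32, 0, 0], [0, 0, 0, 1, -4.32, 0, 0], [0, 0, 0, 1, -4.32, 0, 0], [0, 0, 0, 1, -4.32, 0, 0], [0, 0, 0, 1, -4.32, 0, 0], [0, 0, 0, 1, -4.32, 0, 0], [0, 0, 0, 1, -4.32, 0, 0], [0, 0, 0, 1, -4.32, 0, 0], [0, 0, 0, 0, 0, 0, 0]]]'

```text
time: 2.28
ee_pos: [457.0, -57.8, 222.5]
tool_rot: [-3.126, 0.304, -0.0]
contact_force: [-0.5, -0.7, 0.6]
width: 87.0
```

```bash
python3 - <<'E'
from h import *
o=arm.get_obs()
for k,v in o.items(): print(k,np.round(v,3))
im=arm.capture("wrist"); cv2.imwrite("pics/w1.png",im[:,:,::-1])
E
```

```text
time 2.275
q [ 0.57  -0.005 -0.535  1.849 -0.004  1.297 -1.728]
qvel [ 0.035 -0.01   0.068  0.017  0.014  0.007  0.048]
tau [ -1.816 -34.047  -1.839 -39.07   -0.271  -0.217  -0.88 ]
ee_pos [457.041 -57.768 222.529]
tool_rot [-3.126  0.304 -0.   ]
contact_force [-0.452 -0.715  0.633]
wrist_torque [ 0.042  0.055 -0.023]
width 86.955
```

View pics/w1.png

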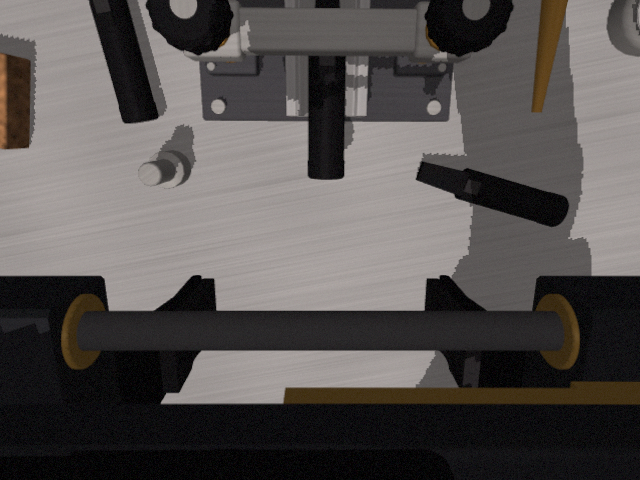

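The wrist view shows the head's socket end at about (326,178), the near corners of the bed at (203,121) and (449,121), and the knobs near (184,6) and (470,6).

```bash
python3 - <<'E'
from h import *
W=model("wrist")
print("bed",b:=atz(W,[(203,121),(449,121)],14));d=b[0]-b[1];print("yaw",np.arctan2(-d[0],d[1]),np.linalg.norm(d))
print("knob",k:=atz(W,[(184,6),(470,6)],145))
d=k[0]-k[1];print("yaw",np.arctan2(-d[0],d[1]),np.linalg.norm(d))
s=atz(W,[(326,178)],44)[0];print("socket",s)
O=np.array([584.1,-86.6]);c,q=np.cos(-.2),np.sin(-.2);ex=np.array([c,q]);ey=np.array([-q,c])
for p in [*b,*k,s]: print((p[:2]-O)@ex,(p[:2]-O)@ey)
E
```

```text
bed [[ 549.25034703   23.49945967   14.        ]
 [ 508.40346213 -181.96120072   14.        ]]
yaw -0.19624756084737774 209.4816244256195
knob [[ 597.09349004  -16.25987352  145.        ]
 [ 568.31760279 -160.78643644  145.        ]]
yaw -0.19653434215966528 147.36342516977305
socket [484.83176971 -70.29695835  44.        ]
-56.0283661021319 100.98124342623517
-55.24230089762309 -108.49890616672879
-1.2399405341687897 71.51941502044093
-0.7292303466903344 -75.84312517506366
-100.52838912712473 -3.7434866413272867
```

apply_moves --series '[[[0, 0, 0, 0, 0.4, 3, 255], [0, 0, 0, 0, 0, 4, 255], [0, 0, 0, 0, 0, 4, 255], [0, 0, 0, 0, 0, 4, 255], [0, 0, 0, 0, 0, 3.2, 255], [0, 0, 0, 0.5, 0, 0, 255], [0, 0, 0, 0.5, 0, 0, 255], [0, 0, 0, 0.3, 0, 0, 255], [0, 0, 0, 0.3, 0, 0, 255], [0, 0, 0, 0.3, 0, 0, 255], [0, 0, 0, 0.3, 0, 0, 255], [0, 0, 0, 0.3, 0, 0, 255], [0, 0, 0, 0.3, 0, 0, 255], [0, 0, 0, 0.3, 0, 0, 255], [0, 0, 0, 0.3, 0, 0, 255], [0, 0, 0, 0, 0, 0, 255]]]'

```text
time: 4.32
ee_pos: [489.2, -71.8, 40.6]
tool_rot: [3.126, -0.312, 0.001]
contact_force: [-0.8, -0.4, -0.3]
width: 0.5
```

```bash
python3 - <<'E'
from h import *
o=arm.get_obs()
for k,v in o.items(): print(k,np.round(v,3))
im=arm.capture("wrist"); cv2.imwrite("pics/w2.png",im[:,:,::-1])
a=arm.capture("top")[190:340,290:490,::-1]
a=cv2.convertScaleAbs(a,alpha=1.6,beta=20)
cv2.imwrite("pics/t2.png",cv2.resize(a,(800,600),interpolation=cv2.INTER_CUBIC))
p=o["ee_pos"][:2]-np.array([583.5,-87.5]);print(p@[.981,-.196],p@[.196,.981])
E
```

```text
time 4.325
q [ 0.517  0.283 -0.514  1.971  0.173  0.929 -1.854]
qvel [ 0.002 -0.002  0.     0.005 -0.001 -0.002 -0.001]
tau [-4.9000e-02 -4.7552e+01 -4.4300e+00 -3.1773e+01  1.0000e-02 -2.2000e-02
 -1.1000e-02]
ee_pos [489.227 -71.817  40.582]
tool_rot [ 3.126e+00 -3.120e-01  1.000e-03]
contact_force [-0.784 -0.444 -0.289]
wrist_torque [ 0.055  0.025 -0.036]
width 0.503
-95.55540890131152 -3.0926453557280817
```

View pics/w2.png

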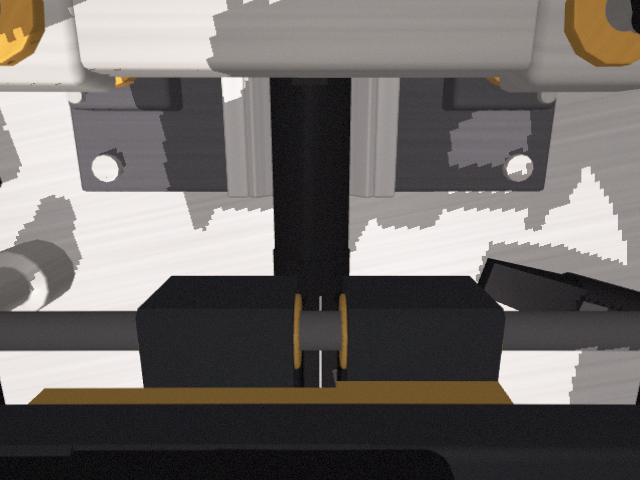

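View pics/t2.png

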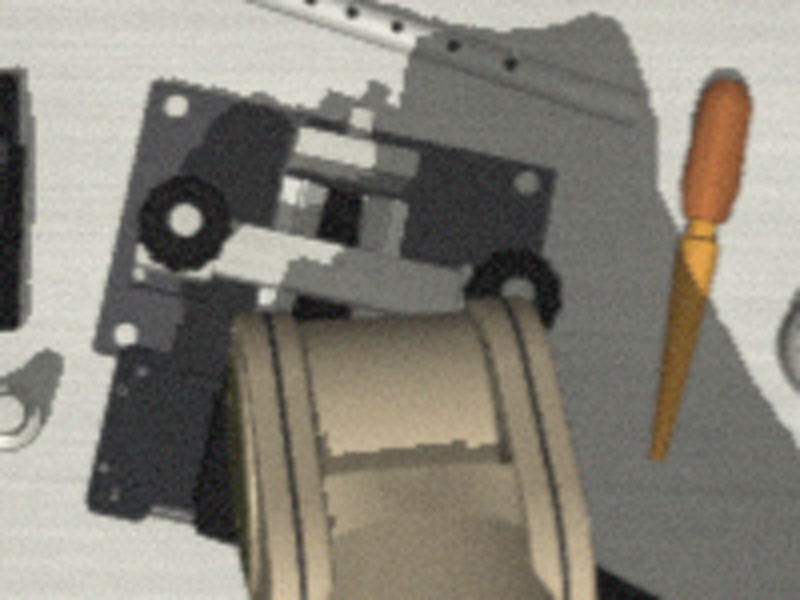

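apply_moves --series '[[[0, 0, 0, 0.25, 0, 0, 255], [0, 0, 0, 0.25, 0, 0, 255], [0, 0, 0, 0.2, 0, 0, 255], [0, 0, 0, 0.2, 0, 0, 255], [0, 0, 0, 0, 0, 0, 255]]]'

```text
time: 5.05
ee_pos: [497.9, -73.6, 40.6]
tool_rot: [-3.126, 0.312, -0.001]
contact_force: [-0.3, -0.3, 0.6]
width: 0.3
```

```bash
cat > st.py <<'E'
from h import *
o=arm.get_obs()
for k in("time","ee_pos","contact_force","wrist_torque","width"): print(k,np.round(o[k],3))
a=2*np.arctan2(o["tool_rot"][1],o["tool_rot"][0]);print("az",(a+np.pi)%(2*np.pi)-np.pi,"q",np.round(o["q"],2))
p=o["ee_pos"][:2]-np.array([583.5,-87.5]);print("fix",p@[.981,-.196],p@[.196,.981])
E
python3 st.py
```

```text
time 5.05
ee_pos [497.917 -73.566  40.578]
contact_force [-0.281 -0.324  0.585]
wrist_torque [0.039 0.031 0.005]
width 0.275
az -0.19924698637948346 q [ 0.51  0.3  -0.51  1.95  0.18  0.94 -1.86]
fix -86.68837537929733 -3.104654928411408
```

apply_moves --series '[[[0, 0, 0, 0.15, 0, 0, 255], [0, 0, 0, 0.15, 0, 0, 255], [0, 0, 0, 0, 0, 0, 255]]]'

```text
time: 5.42
ee_pos: [499.5, -73.9, 40.3]
tool_rot: [3.126, -0.312, -0.004]
contact_force: [-5.8, 1.6, 5.1]
width: 0.6
```

```bash
python3 st.py
```

```text
time 5.425
ee_pos [499.465 -73.927  40.332]
contact_force [-5.816  1.562  5.139]
wrist_torque [0.332 1.418 0.004]
width 0.567
az -0.19909855669590826 q [ 0.51  0.31 -0.51  1.94  0.18  0.94 -1.86]
fix -85.09844687393701 -3.155985869078653
```

apply_moves --series '[[[0, 0, 0, 0, 0, 0, 255], [0, 0, 0, -1, 0, 0, 255], [0, 0, 0, -2, 0, -2, 0], [0, 0, 0, -2, 0, -4, 0], [0, 0, 0, 0, 0, -5, 0], [0, 0, 0, 0, 0, -5, 0], [0, 0, 0, 0, 0, -2, 0], [0, 0, 0, 0, 0, 0, 0]]]'

```text
time: 6.42
ee_pos: [452.2, -64.3, 221.8]
tool_rot: [3.125, -0.312, 0.005]
contact_force: [-0.7, -0.2, -0.2]
width: 52.9
```

```bash
python3 st.py; python3 - <<'E'
from h import *
im=arm.capture("wrist"); cv2.imwrite("pics/w3.png",im[:,:,::-1])
im=arm.capture("side"); cv2.imwrite("pics/s3.png",im[:,:,::-1])
a=cv2.convertScaleAbs(im[155:245,315:435,::-1],alpha=1.3,beta=10)
cv2.imwrite("pics/s3c.png",cv2.resize(a,(800,600),interpolation=cv2.INTER_CUBIC))
E
```

```text
time 6.425
ee_pos [452.235 -64.292 221.844]
contact_force [-0.669 -0.187 -0.235]
wrist_torque [ 0.036  0.035 -0.041]
width 52.871
az -0.19930310495132053 q [ 0.59 -0.02 -0.54  1.86 -0.01  1.29 -1.71]
fix -133.32003718744 -2.960833193380954
```

View pics/w3.png

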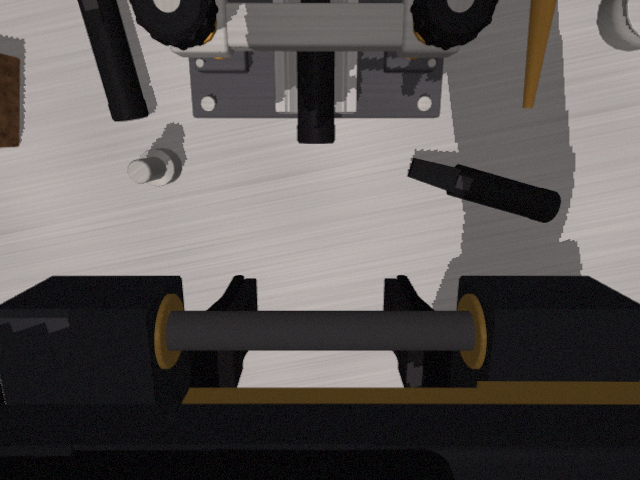

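View pics/s3c.png

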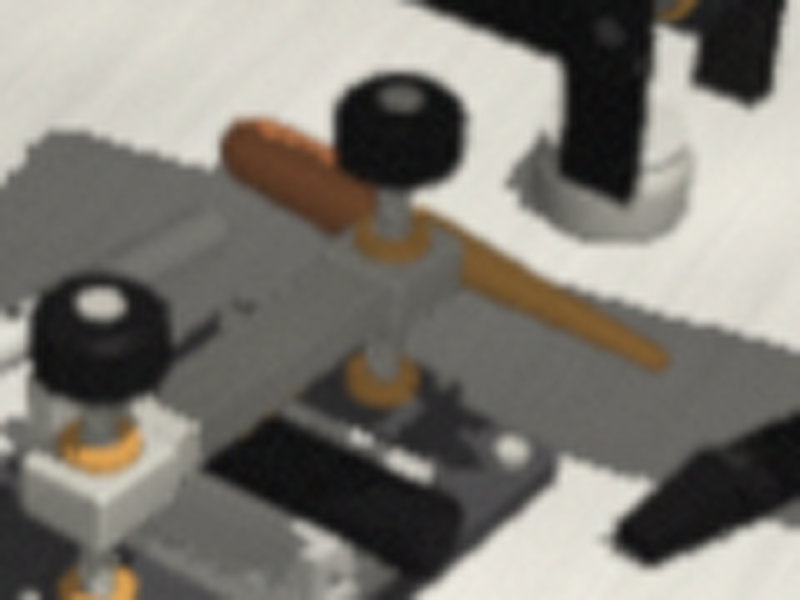

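apply_moves --series '[[[0, 0, 0, 0, 0, 4, 0], [0, 0, 0, 0, 0, 4, 0], [0, 0.18, 0, 0, 0, 0, 0], [0, 0.18, 0, 0, 0, 0, 0], [0, 0.18, 0, 0, 0, 0, 0], [0, 0.18, 0, 0, 0, 0, 0], [0, 0, 0, 0, 0, 0, 0], [0, 0, 0, 0, 0, 0, 0]]]'

```text
time: 7.52
ee_pos: [462.3, -59.0, 150.1]
tool_rot: [2.953, -0.292, 0.903]
contact_force: [0.0, -0.4, -0.5]
width: 86.8
```

```bash
python3 st.py; python3 - <<'E'
from h import *
import json
o=arm.get_obs();json.dump({k:np.array(o[k]).tolist() for k in("ee_pos","tool_rot","q")},open("w4.json","w"));print(o["tool_rot"])
im=arm.capture("wrist"); cv2.imwrite("pics/w4.png",im[:,:,::-1])
E
```

```text
time 7.525
ee_pos [462.324 -59.031 150.09 ]
contact_force [ 0.015 -0.418 -0.539]
wrist_torque [0.161 0.571 0.025]
width 86.844
az -0.19681674944646677 q [ 0.76 -0.41 -0.68  2.41 -0.41  0.49 -1.42]
fix -124.45367628494174 4.177452547945991
[ 2.95283072 -0.29152494  0.90306091]
```

View pics/w4.png

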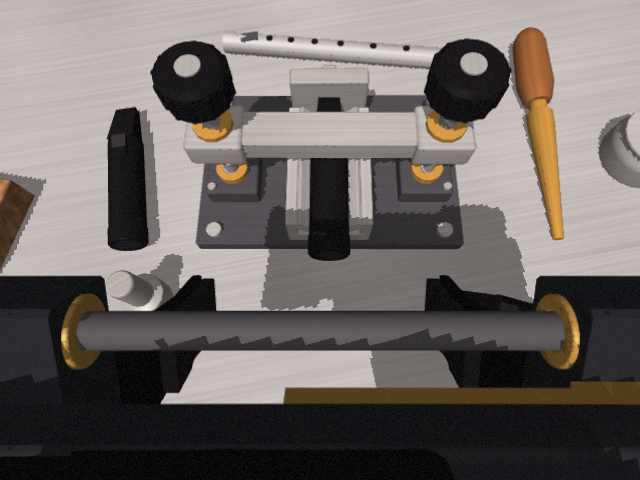

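The tilted wrist view shows the whole fixture, with the bar between about (185,135) and (475,135) and the knob tops at (187,65) and (474,65).

```bash
python3 - <<'E'
import cv2
a=cv2.imread("pics/w4.png")
for n,x in(("l",140),("r",370)):
    c=a[30:150+15,x:x+160]
    cv2.imwrite(f"pics/w4{n}.png",cv2.resize(c,(704,594),interpolation=cv2.INTER_CUBIC))
E
```

```text
(no output)
```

View pics/w4l.png

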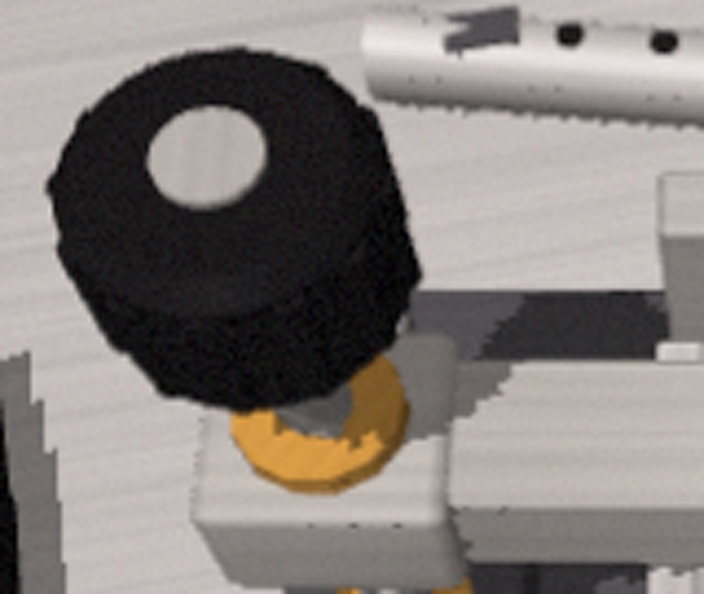

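View pics/w4r.png

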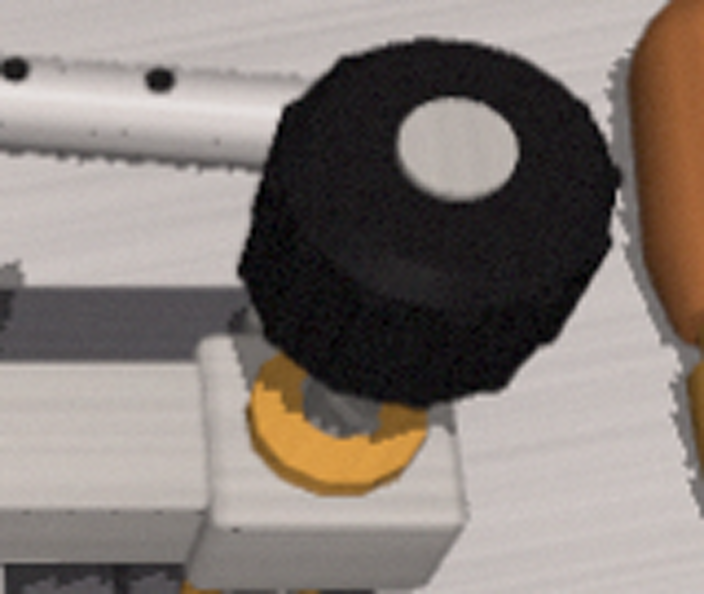

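```bash
cat > lev.py <<'E'
from h import *
import json,sys
# fit: fixture pose O,yaw fixed near known; camera small corr; bar zL,zR (top face heights at the screws)
def fit(M,obs,verbose=True):
    K,D,R,t=M
    def P(p):
        O=p[:2];yaw=p[2];zL,zR=p[3:5];rv=p[5:8];tr=p[8:11]
        c,s=np.cos(yaw),np.sin(yaw)
        out=[]
        for name,(x,y,z) in names:
            if z=="top": z=(zL+zR)/2+(zL-zR)*y/150
            elif z=="bot": z=(zL+zR)/2+(zL-zR)*y/150-22
            out.append([O[0]+c*x-s*y,O[1]+s*x+c*y,z])
        dR=Ro.from_rotvec(rv).as_matrix()
        return proj((K,D,dR@R,dR@t+tr),out)
    names=[(n,g) for n,g,_ in obs];px=np.array([q for *_,q in obs],float)
    def f(p):
        r=(P(p)-px).ravel()/0.7
        return np.r_[r,(p[:2]-[583.5,-87.5])/2,(p[2]+.197)/.01,p[5:8]/.01,p[8:11]/2]
    r=least_squares(f,[583.5,-87.5,-.197,95,95,0,0,0,0,0,0])
    J=np.linalg.inv(r.jac.T@r.jac);d=np.zeros(11);d[3],d[4]=1,-1
    p=r.x;print("O,yaw",p[:3].round(3),"top L,R",p[3:5].round(2),"L-R",round(p[3]-p[4],2),"+-",np.sqrt(d@J@d).round(2),"corr",p[5:].round(3))
    for (n,_),e in zip(names,P(p)-px): print(n,e.round(2))
    return p
E
cat > f4.py <<'E'
from lev import *
o=json.load(open("w4.json"));M=model("wrist",o)
l=lambda x,y:(x/4.4+140-.4,y/4.4*135/135+30-.4)
r=lambda x,y:(x/4.4+370-.4,y/4.4+30-.4)
obs=[("capL",(0,75,145),l(207,158)),("capR",(0,-75,145),r(458,148)),
("Lo",(-17,94,"top"),l(194,523)),("Ro",(-17,-94,"top"),r(468,522)),
("Lob",(-17,94,"bot"),l(229,589)),("Rob",(-17,-94,"bot"),r(430,590)),
("bedL",(-55,105,14),(197.5,243.5)),("bedR",(-55,-105,14),(463,243.5))]
fit(M,obs)
E
python3 f4.py
python3 -c "
import cv2
a=cv2.imread('pics/w4.png')
b=cv2.resize(a[225:265,180:240],(360,240),interpolation=cv2.INTER_CUBIC);c=cv2.resize(a[225:265,420:480],(360,240),interpolation=cv2.INTER_CUBIC)
cv2.imwrite('pics/w4b.png',cv2.hconcat([b,c]))"
```

```text
O,yaw [ 5.83878e+02 -8.72620e+01 -1.98000e-01] top L,R [91.3 89.9] L-R 1.4 +- 0.84 corr [ 0.004  0.002 -0.001 -0.29  -0.046  0.863]
capL [1.28 0.42]
capR [-1.12  0.07]
Lo [-1.52 -0.72]
Ro [ 1.43 -0.5 ]
Lob [1.1  1.25]
Rob [-0.75  1.16]
bedL [-2.09 -0.96]
bedR [ 1.59 -1.02]
```

View pics/w4b.png

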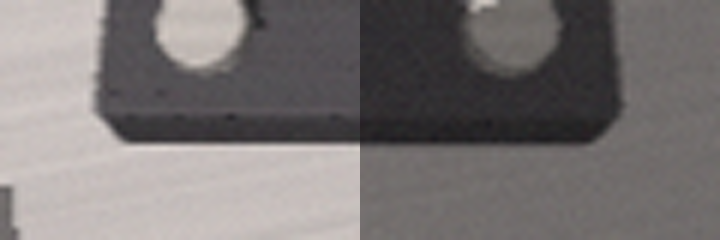

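The bar's top is about 91.3 mm high at the left and 89.9 mm at the right. That puts the pad about 4.6 mm above the head and the left end about 1.4 mm high. Next I'll straighten the tool up and move over the left knob.

apply_moves --series '[[[0, -0.18, 0, 0, 0, 0, 0], [0, -0.18, 0, 0, 0, 0, 0], [0, -0.18, 0, 0, 0, 0, 0], [0, -0.18, 0, 0, 0, 0, 0], [0, 0, 0, 0, 0, -3, 0], [0, 0, -0.18, 0, 0, -3, 0], [0, 0, -0.18, 0, 0, 0, 0], [0, 0, -0.18, 0, 0, 0, 0], [0, 0, -0.18, 0, 0, 0, 0], [0, 0, -0.18, 0, 0, 0, 0], [0, 0, -0.18, 0, 0, 0, 0], [0, 0, -0.18, 0, 0, 0, 0], [0, 0, -0.18, 0, 0, 0, 0], [0, 0, 0, 0, 0, 0, 0], [0, 0, 0, 0, 0, 0, 0]]]'

```text
time: 9.45
ee_pos: [469.7, -59.9, 210.4]
tool_rot: [-2.473, -1.78, 0.097]
contact_force: [0.1, -0.1, -0.2]
width: 87.3
```

```bash
cat > go.py <<'E'
from h import *
import sys
L=np.array([598.9,-13.6]);R=np.array([569.2,-160.3])
o=arm.get_obs();Rm=Ro.from_rotvec(o["tool_rot"]).as_matrix()
t={"L":L,"R":R}[sys.argv[1]];z=float(sys.argv[2])
d=Rm.T@(np.r_[t,z]-o["ee_pos"]);print("tool shift cm",(d/10).round(2),"tilt",np.round(Rm[:2,2],4))
E
python3 st.py;python3 go.py L 185
```

```text
time 9.45
ee_pos [469.665 -59.852 210.386]
contact_force [ 0.075 -0.078 -0.151]
wrist_torque [-0.064 -0.182  0.001]
width 87.256
az 1.2477914237172119 q [ 1.11  0.28 -1.2   1.73  0.22  1.42 -0.46]
fix -117.09086737085966 4.810640727197176
tool shift cm [ 8.48 11.01  1.33] tilt [-0.106   0.0385]
```

```bash
cat >> go.py <<'E'
w=np.cross(Rm[:,2],[0,0,-1]);print("level rotvec tool",(Rm.T@w).round(3))
E
python3 go.py L 185
```

```text
tool shift cm [ 8.48 11.01  1.33] tilt [-0.106   0.0385]
level rotvec tool [-0.113 -0.003  0.   ]
```

apply_moves --series '[[[-0.113, -0.003, 0, 0, 0, 0, 0], [0, 0, 0, 2, 2.7, 0, 0], [0, 0, 0, 2, 2.7, 0, 0], [0, 0, 0, 2, 2.7, 0, 0], [0, 0, 0, 2, 2.7, 0, 0], [0, 0, 0, 0, 0, 0, 0], [0, 0, 0, 0, 0, 0, 0]]]'

```text
time: 10.32
ee_pos: [596.9, -17.5, 210.8]
tool_rot: [-2.547, -1.839, -0.001]
contact_force: [0.0, -0.1, -1.4]
width: 86.8
```

```bash
python3 st.py;python3 go.py L 185; python3 - <<'E'
from h import *
im=arm.capture("wrist"); cv2.imwrite("pics/w5.png",im[:,:,::-1])
W=model("wrist")
print(proj(W,[[598.9,-13.6,145],[569.2,-160.3,145]]))
E
```

```text
time 10.325
ee_pos [596.888 -17.482 210.778]
contact_force [ 1.000e-03 -5.200e-02 -1.358e+00]
wrist_torque [-0.033 -0.069  0.015]
width 86.794
az 1.2505984624756934 q [ 0.78  0.5  -1.12  1.51  0.46  1.41 -0.68]
fix -0.5901757627518556 71.31167822679953
tool shift cm [0.43 0.07 2.58] tilt [0.0002 0.0003]
level rotvec tool [ 0. -0. -0.]
[[321.96081407 246.14232132]
 [349.18298075 464.80139813]]
```

View pics/w5.png

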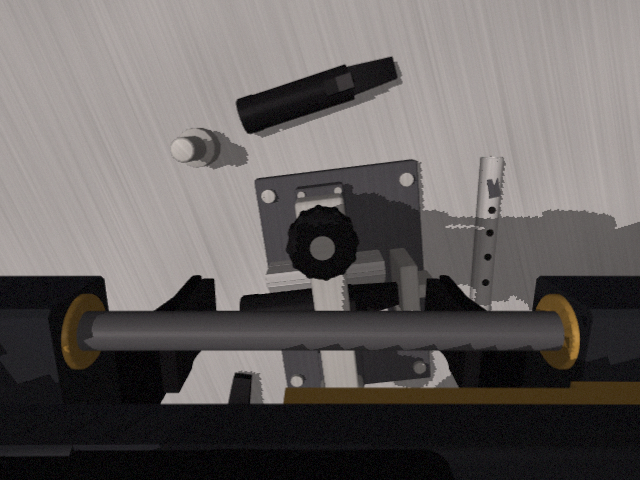

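The left knob's cap is at (322,248), against a prediction of (322,246). I'll descend and grip it.

apply_moves --series '[[[0, 0, 0, 0.43, 0.07, 3, 0], [0, 0, 0, 0, 0, 3.5, 0], [0, 0, 0, 0, 0, 3, 0], [0, 0, 0, 0, 0, 0, 0], [0, 0, 0, 0, 0, 0, 255], [0, 0, 0, 0, 0, 0, 255], [0, 0, 0, 0, 0, 0, 255], [0, 0, 0, 0, 0, 0, 255], [0, 0, 0, 0, 0, 0, 255], [0, 0, 0, 0, 0, 0, 255]]]' --force 40

```text
time: 11.62
ee_pos: [599.4, -13.6, 116.2]
tool_rot: [2.546, 1.84, 0.002]
contact_force: [-0.1, -0.4, 0.7]
width: 39.2
```

```bash
python3 st.py
```

```text
time 11.625
ee_pos [599.436 -13.625 116.209]
contact_force [-0.077 -0.432  0.654]
wrist_torque [-0.038 -0.098 -0.052]
width 39.238
az 1.2518532937289013 q [ 0.74  0.59 -1.06  1.62  0.53  1.25 -0.74]
fix 1.153807189493225 75.59435065758922
```

apply_moves --series '[[[0, 0, 0.12, 0, 0, 0, 255], [0, 0, 0.12, 0, 0, 0, 255], [0, 0, 0.12, 0, 0, 0, 255], [0, 0, 0.12, 0, 0, 0, 255]]]'

```text
time: 12.12
ee_pos: [599.6, -13.7, 116.2]
tool_rot: [2.913, 1.177, 0.003]
contact_force: [1.3, -2.0, 0.3]
width: 39.1
```

```bash
python3 st.py
```

```text
time 12.125
ee_pos [599.593 -13.715 116.198]
contact_force [ 1.338 -2.037  0.284]
wrist_torque [-0.167 -0.282  0.247]
width 39.144
az 0.7681762402823495 q [ 0.69  0.54 -0.97  1.62  0.47  1.23 -1.18]
fix 1.3251183731766967 75.53693185040194
```

apply_moves --series '[[[0, 0, 0.12, 0, 0, 0, 255], [0, 0, 0.12, 0, 0, 0, 255], [0, 0, 0.12, 0, 0, 0, 255], [0, 0, 0.12, 0, 0, 0, 255]]]'

```text
time: 12.62
ee_pos: [599.7, -13.9, 116.2]
tool_rot: [-3.109, -0.451, -0.003]
contact_force: [1.4, -1.1, 0.1]
width: 39.0
```

```bash
python3 st.py; python3 - <<'E'
from h import *
im=arm.capture("side"); cv2.imwrite("pics/s6.png",im[:,:,::-1])
a=cv2.convertScaleAbs(im[155:275,275:435,::-1],alpha=1.3,beta=10)
cv2.imwrite("pics/s6c.png",cv2.resize(a,(800,600),interpolation=cv2.INTER_CUBIC))
E
```

```text
time 12.625
ee_pos [599.681 -13.914 116.217]
contact_force [ 1.432 -1.103  0.099]
wrist_torque [-0.321 -0.337  0.176]
width 39.032
az 0.28806370554536986 q [ 0.63  0.5  -0.88  1.62  0.41  1.21 -1.62]
fix 1.4503932088527238 75.35945641172829
```

View pics/s6c.png

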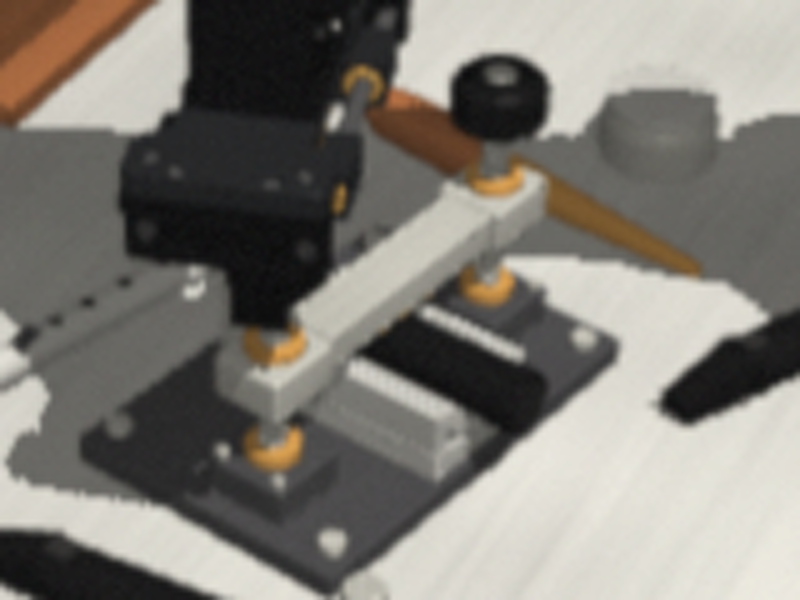

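apply_moves --series '[[[0, 0, 0, 0, 0, 0, 60], [0, 0, 0, 0, 0, 0, 60], [0, 0, 0, 0, 0, -1, 60], [0, 0, 0, 0, 0, -3.5, 60], [0, 0, -0.16, 0, 0, 0, 60], [0, 0, -0.16, 0, 0, 0, 60], [0, 0, -0.16, 0, 0, 0, 60], [0, 0, -0.16, 0, 0, 0, 60], [0, 0, -0.16, 0, 0, 0, 60], [0, 0, -0.16, 0, 0, 0, 60], [0, 0, 0, -3.7, 0.45, 0, 60], [0, 0, 0, -3.7, 0.45, 0, 60], [0, 0, 0, -3.7, 0.45, 0, 60], [0, 0, 0, -3.7, 0.45, 0, 60], [0, 0, 0, 0, 0, 0, 60], [0, 0, 0, 0, 0, 0, 60]]]'

```text
time: 14.68
ee_pos: [570.3, -159.2, 161.6]
tool_rot: [2.545, 1.841, 0.003]
contact_force: [0.2, 0.9, -0.3]
width: 66.6
```

```bash
python3 st.py;python3 go.py R 116; python3 - <<'E'
from h import *
im=arm.capture("wrist"); cv2.imwrite("pics/w7.png",im[:,:,::-1])
W=model("wrist")
print(proj(W,[[598.9,-13.6,145],[569.2,-160.3,145]]))
E
```

```text
time 14.675
ee_pos [ 570.254 -159.194  161.628]
contact_force [ 0.226  0.851 -0.344]
wrist_torque [ 0.033 -0.023  0.006]
width 66.639
az 1.252577052843309 q [ 1.01  0.52 -1.08  1.59  0.47  1.31 -0.45]
fix 1.0579907235585135 -72.92803656092418
tool shift cm [-0.15 -0.07  4.56] tilt [0.0017 0.0011]
level rotvec tool [ 0.001 -0.002  0.   ]
[[271.88188633 -91.75557788]
 [319.90400158 289.49249575]]
```

View pics/w7.png

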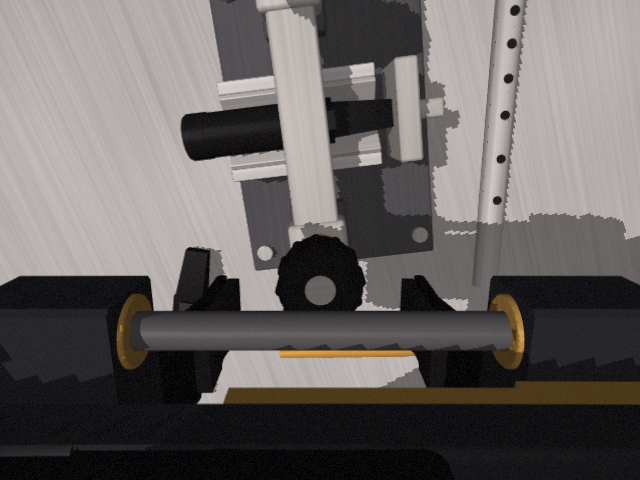

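apply_moves --series '[[[0, 0, 0, -0.15, -0.07, 2.5, 60], [0, 0, 0, 0, 0, 2.06, 60], [0, 0, 0, 0, 0, 0, 255], [0, 0, 0, 0, 0, 0, 255], [0, 0, 0, 0, 0, 0, 255], [0, 0, 0, 0, 0, 0, 255], [0, 0, 0.12, 0, 0, 0, 255], [0, 0, 0.12, 0, 0, 0, 255], [0, 0, 0.12, 0, 0, 0, 255]]]'

```text
time: 15.85
ee_pos: [569.7, -161.1, 116.2]
tool_rot: [2.836, 1.349, 0.004]
contact_force: [1.4, -0.6, 0.0]
width: 39.5
```

```bash
python3 st.py
```

```text
time 15.85
ee_pos [ 569.716 -161.071  116.219]
contact_force [ 1.445 -0.641  0.028]
wrist_torque [-0.106 -0.461  0.167]
width 39.548
az 0.88822600538328 q [ 0.95  0.53 -0.98  1.64  0.46  1.22 -0.81]
fix 0.8977728445999152 -74.87442810438203
```

apply_moves --series '[[[0, 0, 0.1, 0, 0, 0, 255]]]'

```text
time: 15.98
ee_pos: [569.7, -161.1, 116.2]
tool_rot: [2.9, 1.206, 0.004]
contact_force: [1.6, -0.0, 0.5]
width: 38.7
```

```bash
python3 st.py
```

```text
time 15.975
ee_pos [ 569.707 -161.074  116.196]
contact_force [ 1.563 -0.016  0.517]
wrist_torque [-0.204 -0.515  0.205]
width 38.684
az 0.7885603774506911 q [ 0.94  0.52 -0.96  1.64  0.45  1.21 -0.9 ]
fix 0.8900426111385374 -74.87971016222919
```

apply_moves --series '[[[0, 0, 0.1, 0, 0, 0, 255]]]'

```text
time: 16.1
ee_pos: [569.7, -161.1, 116.2]
tool_rot: [2.956, 1.061, 0.005]
contact_force: [2.1, 0.0, 1.2]
width: 39.4
```

```bash
python3 st.py
```

```text
time 16.1
ee_pos [ 569.707 -161.079  116.203]
contact_force [2.07  0.023 1.229]
wrist_torque [-0.137 -0.465  0.269]
width 39.435
az 0.688883086237766 q [ 0.93  0.51 -0.94  1.64  0.43  1.21 -0.99]
fix 0.8909521163099762 -74.88459121791034
```

apply_moves --series '[[[0, 0, 0.1, 0, 0, 0, 255]]]'

```text
time: 16.23
ee_pos: [569.7, -161.1, 116.2]
tool_rot: [3.006, 0.912, 0.004]
contact_force: [1.6, -1.6, 1.7]
width: 39.2
```

```bash
python3 st.py|grep -E "torq|az"
```

```text
wrist_torque [-0.124 -0.449  0.172]
az 0.588947408863449 q [ 0.92  0.5  -0.92  1.65  0.42  1.2  -1.08]
```

apply_moves --series '[[[0, 0, 0.08, 0, 0, 0, 255]]]'

```text
time: 16.35
ee_pos: [569.7, -161.1, 116.2]
tool_rot: [3.04, 0.791, 0.005]
contact_force: [2.1, -0.5, 2.0]
width: 39.3
```

```bash
python3 st.py|grep -E "torq|az"
```

```text
wrist_torque [-0.121 -0.436  0.207]
az 0.5092621796638084 q [ 0.91  0.5  -0.91  1.65  0.41  1.2  -1.15]
```

apply_moves --series '[[[0, 0, 0.06, 0, 0, 0, 255]]]'

```text
time: 16.48
ee_pos: [569.7, -161.1, 116.2]
tool_rot: [3.062, 0.701, 0.005]
contact_force: [2.1, -0.2, 0.7]
width: 39.0
```

```bash
python3 st.py|grep -E "torq|az"
```

```text
wrist_torque [-0.134 -0.415  0.215]
az 0.44992181913361007 q [ 0.9   0.49 -0.89  1.65  0.41  1.2  -1.21]
```

apply_moves --series '[[[0, 0, 0, 0, 0, 0, 60], [0, 0, 0, 0, 0, 0, 60], [0, 0, 0, 0, 0, -1, 60], [0, 0, 0, 0, 0, -3.5, 60], [0, 0, -0.16, 0, 0, 0, 60], [0, 0, -0.16, 0, 0, 0, 60], [0, 0, -0.16, 0, 0, 0, 60], [0, 0, -0.16, 0, 0, 0, 60], [0, 0, -0.16, 0, 0, 0, 60], [0, 0, 0, 3.7, -0.45, 0, 60], [0, 0, 0, 3.7, -0.45, 0, 60], [0, 0, 0, 3.7, -0.45, 0, 60], [0, 0, 0, 3.7, -0.45, 0, 60], [0, 0, 0, 0, 0, 0, 60], [0, 0, 0, 0, 0, 0, 60]]]'

```text
time: 18.35
ee_pos: [598.3, -15.6, 160.9]
tool_rot: [2.546, 1.84, 0.002]
contact_force: [0.0, -0.6, 0.2]
width: 66.7
```

```bash
python3 st.py;python3 go.py L 116
```

```text
time 18.35
ee_pos [598.291 -15.588 160.871]
contact_force [ 0.034 -0.587  0.179]
wrist_torque [ 0.018 -0.049 -0.033]
width 66.736
az 1.2517427538590606 q [ 0.75  0.53 -1.07  1.57  0.48  1.32 -0.7 ]
fix 0.41471355086527845 73.44499116111663
tool shift cm [ 0.21 -0.01  4.49] tilt [0.0012 0.0002]
level rotvec tool [ 0.001 -0.001 -0.   ]
```

apply_moves --series '[[[0, 0, 0, 0.23, 0, 2.5, 60], [0, 0, 0, 0, 0, 2, 60], [0, 0, 0, 0, 0, 0, 255], [0, 0, 0, 0, 0, 0, 255], [0, 0, 0, 0, 0, 0, 255], [0, 0, 0, 0, 0, 0, 255], [0, 0, 0.08, 0, 0, 0, 255]]]'

```text
time: 19.23
ee_pos: [599.8, -12.8, 116.4]
tool_rot: [2.618, 1.735, 0.004]
contact_force: [2.0, -0.8, 0.7]
width: 38.8
```

```bash
python3 st.py|grep -E "torq|az|force"
```

```text
contact_force [ 1.952 -0.814  0.731]
wrist_torque [-0.181 -0.567  0.229]
az 1.1704810481894885 q [ 0.72  0.57 -1.03  1.62  0.51  1.24 -0.81]
```

apply_moves --series '[[[0, 0, 0.05, 0, 0, 0, 255]]]'

```text
time: 19.35
ee_pos: [599.9, -12.9, 116.4]
tool_rot: [2.661, 1.668, 0.005]
contact_force: [3.2, -1.1, 0.8]
width: 39.0
```

```bash
python3 st.py|grep -E "torq|az"
```

```text
wrist_torque [-0.245 -0.652  0.225]
az 1.1197740002766299 q [ 0.71  0.56 -1.02  1.62  0.5   1.24 -0.85]
```

apply_moves --series '[[[0, 0, 0.05, 0, 0, 0, 255]]]'

```text
time: 19.48
ee_pos: [599.9, -12.9, 116.3]
tool_rot: [2.701, 1.601, 0.005]
contact_force: [3.6, -0.2, 0.9]
width: 39.0
```

```bash
python3 st.py|grep -E "torq|az"
```

```text
wrist_torque [-0.23  -0.737  0.272]
az 1.0702025486334374 q [ 0.71  0.56 -1.01  1.62  0.5   1.24 -0.9 ]
```

apply_moves --series '[[[0, 0, 0.05, 0, 0, 0, 255]]]'

```text
time: 19.6
ee_pos: [600.0, -12.9, 116.4]
tool_rot: [2.74, 1.533, 0.005]
contact_force: [4.4, -1.5, 1.3]
width: 39.0
```

```bash
python3 st.py|grep -E "torq|az"
```

```text
wrist_torque [-0.227 -0.757  0.23 ]
az 1.0202004581475794 q [ 0.7   0.56 -1.    1.62  0.49  1.23 -0.94]
```

apply_moves --series '[[[0, 0, 0.05, 0, 0, 0, 255]]]'

```text
time: 19.73
ee_pos: [600.0, -12.9, 116.4]
tool_rot: [2.778, 1.464, 0.005]
contact_force: [4.1, -1.4, 0.6]
width: 39.3
```

```bash
python3 st.py|grep -E "torq|az"
```

```text
wrist_torque [-0.239 -0.822  0.193]
az 0.9701771423206722 q [ 0.7   0.55 -0.99  1.62  0.48  1.23 -0.99]
```

apply_moves --series '[[[0, 0, 0.05, 0, 0, 0, 255]]]'

```text
time: 19.85
ee_pos: [600.1, -13.0, 116.4]
tool_rot: [2.814, 1.394, 0.005]
contact_force: [4.2, -0.7, 0.2]
width: 39.0
```

```bash
python3 st.py|grep -E "torq|az"
```

```text
wrist_torque [-0.29  -0.831  0.19 ]
az 0.9201387559256355 q [ 0.69  0.55 -0.98  1.62  0.48  1.23 -1.04]
```

apply_moves --series '[[[0, 0, 0.05, 0, 0, 0, 255]]]'

```text
time: 19.98
ee_pos: [600.1, -13.0, 116.3]
tool_rot: [2.848, 1.324, 0.006]
contact_force: [4.1, -1.9, -0.6]
width: 39.3
```

```bash
python3 st.py|grep -E "torq|az"
```

```text
wrist_torque [-0.342 -0.965  0.213]
az 0.8701569951851109 q [ 0.68  0.54 -0.97  1.62  0.47  1.23 -1.08]
```

apply_moves --series '[[[0, 0, 0, 0, 0, 0, 60], [0, 0, 0, 0, 0, 0, 60], [0, 0, 0, 0, 0, -1, 60], [0, 0, -0.16, 0, 0, -3.5, 60], [0, 0, -0.16, 0, 0, 0, 60], [0, 0, -0.06, -3.7, 0.45, 0, 60], [0, 0, 0, -3.7, 0.45, 0, 60], [0, 0, 0, -3.7, 0.45, 0, 60], [0, 0, 0, -3.7, 0.45, 0, 60], [0, 0, 0, 0, 0, 0, 60], [0, 0, 0, 0, 0, 0, 60]]]'

```text
time: 21.35
ee_pos: [567.6, -157.7, 161.0]
tool_rot: [-2.545, -1.841, -0.003]
contact_force: [0.1, -0.3, -0.1]
width: 66.3
```

```bash
python3 st.py;python3 go.py R 116
```

```text
time 21.35
ee_pos [ 567.582 -157.663  160.951]
contact_force [ 0.068 -0.313 -0.148]
wrist_torque [-0.007 -0.049 -0.047]
width 66.28
az 1.2524791045784331 q [ 1.01  0.51 -1.07  1.6   0.46  1.31 -0.44]
fix -1.8633066341711766 -71.94943491915028
tool shift cm [-0.21  0.23  4.5 ] tilt [0.0015 0.0011]
level rotvec tool [ 0.001 -0.002 -0.   ]
```

apply_moves --series '[[[0, 0, 0, -0.27, 0.25, 2.5, 60], [0, 0, 0, 0, 0, 2, 60], [0, 0, 0, 0, 0, 0, 255], [0, 0, 0, 0, 0, 0, 255], [0, 0, 0, 0, 0, 0, 255], [0, 0, 0, 0, 0, 0, 255], [0, 0, 0.08, 0, 0, 0, 255]]]'

```text
time: 22.22
ee_pos: [569.5, -161.6, 116.2]
tool_rot: [2.618, 1.735, 0.004]
contact_force: [-0.5, 0.6, 3.1]
width: 39.3
```

```bash
python3 st.py|grep -E "torq|az|force"
```

```text
contact_force [-0.498  0.557  3.052]
wrist_torque [-0.003 -0.034  0.221]
az 1.1707585451515046 q [ 0.98  0.55 -1.02  1.64  0.49  1.23 -0.54]
```

apply_moves --series '[[[0, 0, 0.05, 0, 0, 0, 255]]]'

```text
time: 22.35
ee_pos: [569.5, -161.6, 116.2]
tool_rot: [2.661, 1.669, 0.003]
contact_force: [0.2, -0.1, 2.3]
width: 39.1
```

```bash
python3 st.py|grep -E "torq|az"
```

```text
wrist_torque [-0.022 -0.056  0.283]
az 1.1201935576683741 q [ 0.97  0.54 -1.01  1.64  0.48  1.23 -0.59]
```

apply_moves --series '[[[0, 0, 0.05, 0, 0, 0, 255]]]'

```text
time: 22.48
ee_pos: [569.5, -161.6, 116.2]
tool_rot: [2.701, 1.602, 0.003]
contact_force: [0.1, 0.5, 2.9]
width: 39.0
```

```bash
python3 st.py|grep -E "torq|az"
```

```text
wrist_torque [0.016 0.03  0.31 ]
az 1.0706977574331473 q [ 0.97  0.54 -1.    1.64  0.48  1.22 -0.63]
```

apply_moves --series '[[[0, 0, 0.05, 0, 0, 0, 255]]]'

```text
time: 22.6
ee_pos: [569.4, -161.6, 116.2]
tool_rot: [2.741, 1.534, 0.003]
contact_force: [-0.6, -0.7, 3.2]
width: 39.0
```

```bash
python3 st.py|grep -E "torq|az"
```

```text
wrist_torque [0.015 0.012 0.322]
az 1.0207411565489561 q [ 0.96  0.53 -0.99  1.64  0.47  1.22 -0.68]
```

apply_moves --series '[[[0, 0, 0.05, 0, 0, 0, 255]]]'

```text
time: 22.72
ee_pos: [569.4, -161.6, 116.2]
tool_rot: [2.778, 1.465, 0.003]
contact_force: [-0.7, 0.0, 2.8]
width: 39.1
```

```bash
python3 st.py|grep -E "torq|az"
```

```text
wrist_torque [-0.028  0.051  0.312]
az 0.9707309108266431 q [ 0.96  0.53 -0.98  1.64  0.46  1.22 -0.72]
```

apply_moves --series '[[[0, 0, 0.01, 0, 0, 0, 255]]]'

```text
time: 22.85
ee_pos: [569.4, -161.6, 116.1]
tool_rot: [2.784, 1.453, 0.003]
contact_force: [-1.8, 0.4, 5.4]
width: 39.0
```

```bash
python3 st.py|grep -E "torq|az"
```

```text
wrist_torque [0.069 0.126 0.312]
az 0.9621626399598417 q [ 0.95  0.53 -0.98  1.64  0.46  1.22 -0.73]
```

apply_moves --series '[[[0, 0, 0.01, 0, 0, 0, 255]]]'

```text
time: 22.98
ee_pos: [569.4, -161.6, 116.1]
tool_rot: [2.791, 1.44, 0.003]
contact_force: [-0.3, 0.8, 6.0]
width: 39.3
```

```bash
python3 st.py|grep -E "torq|az"; python3 - <<'E'
from h import *
v=[]
for i in range(8):
    im=arm.capture("side"); v.append(arm.get_obs()["wrist_torque"][2])
print(np.round(v,3),np.mean(v))
a=cv2.convertScaleAbs(im[155:275,275:435,::-1],alpha=1.3,beta=10)
cv2.imwrite("pics/s8.png",im[:,:,::-1])
cv2.imwrite("pics/s8c.png",cv2.resize(a,(800,600),interpolation=cv2.INTER_CUBIC))
E
```

```text
wrist_torque [0.065 0.175 0.344]
az 0.9528320545289581 q [ 0.95  0.53 -0.98  1.64  0.46  1.22 -0.74]
[0.279 0.313 0.212 0.192 0.179 0.187 0.26  0.251] 0.23428710539045366
```

View pics/s8c.png

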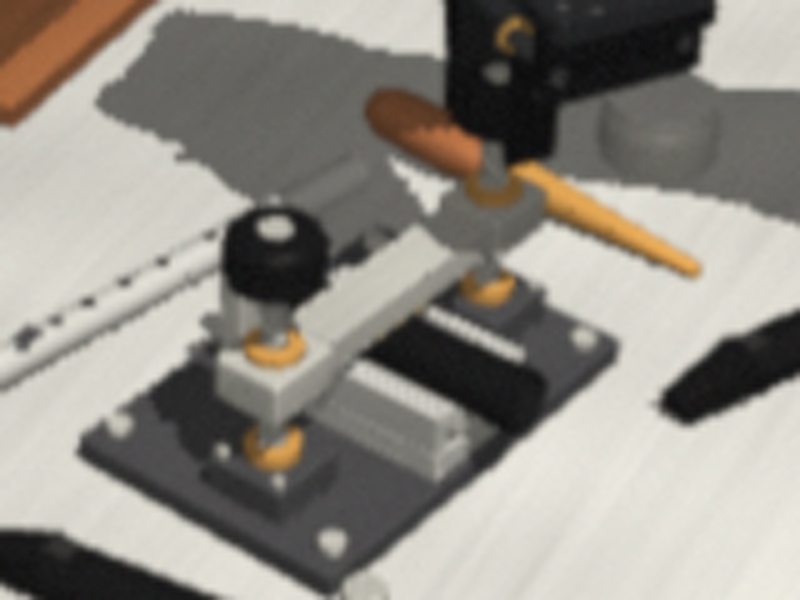

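The bar has made contact. The moving torque on the right knob rose from about 0.21 to 0.32 N m, and by turn count the bar is near level. I'll go to the left knob and measure it in small steps.

apply_moves --series '[[[0, 0, 0, 0, 0, 0, 60], [0, 0, 0, 0, 0, 0, 60], [0, 0, 0, 0, 0, -1, 60], [0, 0, -0.15, 0, 0, -3.5, 60], [0, 0, -0.15, 0, 0, 0, 60], [0, 0, 0, 3.7, -0.45, 0, 60], [0, 0, 0, 3.7, -0.45, 0, 60], [0, 0, 0, 3.7, -0.45, 0, 60], [0, 0, 0, 3.7, -0.45, 0, 60], [0, 0, 0, 0, 0, 0, 60], [0, 0, 0, 0, 0, 0, 60]]]'

```text
time: 24.75
ee_pos: [598.4, -16.3, 160.9]
tool_rot: [2.546, 1.84, 0.002]
contact_force: [1.5, -0.6, 0.1]
width: 66.5
```

```bash
python3 st.py;python3 go.py L 116
```

```text
time 24.75
ee_pos [598.389 -16.278 160.851]
contact_force [ 1.452 -0.575  0.148]
wrist_torque [-0.096 -0.049 -0.043]
width 66.534
az 1.251502823135902 q [ 0.75  0.53 -1.07  1.57  0.48  1.32 -0.7 ]
fix 0.6464730184961263 72.78677441553347
tool shift cm [ 0.27 -0.04  4.49] tilt [0.0012 0.0001]
level rotvec tool [ 0.001 -0.001 -0.   ]
```

apply_moves --series '[[[0, 0, 0, 0.27, -0.04, 2.5, 60], [0, 0, 0, 0, 0, 2, 60], [0, 0, 0, 0, 0, 0, 255], [0, 0, 0, 0, 0, 0, 255], [0, 0, 0, 0, 0, 0, 255], [0, 0, 0, 0, 0, 0, 255], [0, 0, 0.02, 0, 0, 0, 255]]]'

```text
time: 25.62
ee_pos: [599.7, -13.0, 116.3]
tool_rot: [2.564, 1.813, 0.004]
contact_force: [3.2, -0.9, 3.3]
width: 39.2
```

```bash
python3 st.py|grep -E "torq|az|force"
```

```text
contact_force [ 3.243 -0.864  3.274]
wrist_torque [-0.278 -0.748  0.29 ]
az 1.2310090434270933 q [ 0.72  0.57 -1.04  1.62  0.51  1.24 -0.75]
```

apply_moves --series '[[[0, 0, 0.015, 0, 0, 0, 255]]]'

```text
time: 25.75
ee_pos: [599.7, -13.0, 116.3]
tool_rot: [2.578, 1.793, 0.004]
contact_force: [3.0, -0.8, 3.6]
width: 39.3
```

```bash
python3 st.py|grep -E "torq|az"
```

```text
wrist_torque [-0.415 -0.908  0.337]
az 1.2155781560275116 q [ 0.72  0.57 -1.03  1.62  0.51  1.24 -0.76]
```

apply_moves --series '[[[0, 0, 0.015, 0, 0, 0, 255]]]'

```text
time: 25.88
ee_pos: [599.7, -13.0, 116.3]
tool_rot: [2.591, 1.774, 0.004]
contact_force: [4.1, -1.3, 6.3]
width: 38.9
```

```bash
python3 st.py|grep -E "torq|az"
```

```text
wrist_torque [-0.423 -1.021  0.331]
az 1.2006068558711256 q [ 0.72  0.57 -1.03  1.62  0.51  1.24 -0.78]
```

apply_moves --series '[[[0, 0, 0.01, 0, 0, 0, 255]]]'

```text
time: 26.0
ee_pos: [599.7, -13.0, 116.3]
tool_rot: [2.6, 1.761, 0.005]
contact_force: [4.5, -2.1, 5.4]
width: 39.5
```

```bash
python3 st.py|grep -E "torq|az"
```

```text
wrist_torque [-0.374 -1.022  0.367]
az 1.1907058209918935 q [ 0.72  0.57 -1.03  1.62  0.51  1.24 -0.79]
```

apply_moves --series '[[[0, 0, 0.01, 0, 0, 0, 255]]]'

```text
time: 26.12
ee_pos: [599.7, -13.0, 116.3]
tool_rot: [2.609, 1.748, 0.004]
contact_force: [4.7, -2.3, 5.4]
width: 39.3
```

```bash
python3 st.py|grep -E "torq|az"
```

```text
wrist_torque [-0.473 -1.02   0.307]
az 1.1807847230122412 q [ 0.72  0.57 -1.03  1.62  0.51  1.24 -0.8 ]
```

apply_moves --series '[[[0, 0, -0.015, 0, 0, 0, 255]]]'

```text
time: 26.25
ee_pos: [599.7, -13.0, 116.3]
tool_rot: [2.596, 1.768, 0.004]
contact_force: [4.9, -1.1, 5.6]
width: 39.2
```

```bash
python3 st.py|grep -E "torq|az"
```

```text
wrist_torque [-0.378 -0.984 -0.138]
az 1.1957481023278493 q [ 0.72  0.57 -1.03  1.62  0.51  1.24 -0.78]
```

apply_moves --series '[[[0, 0, -0.015, 0, 0, 0, 255]]]'

```text
time: 26.38
ee_pos: [599.7, -13.0, 116.3]
tool_rot: [2.582, 1.787, 0.005]
contact_force: [4.2, -1.6, 5.4]
width: 39.0
```

```bash
python3 st.py|grep -E "torq|az"
```

```text
wrist_torque [-0.286 -0.983 -0.149]
az 1.2108897952373425 q [ 0.72  0.57 -1.03  1.62  0.51  1.24 -0.77]
```

apply_moves --series '[[[0, 0, -0.01, 0, 0, 0, 255]]]'

```text
time: 26.5
ee_pos: [599.6, -13.0, 116.3]
tool_rot: [2.573, 1.8, 0.004]
contact_force: [3.2, -1.3, 5.8]
width: 39.0
```

```bash
python3 st.py|grep -E "torq|az"
```

```text
wrist_torque [-0.302 -0.998 -0.046]
az 1.220807496507783 q [ 0.72  0.57 -1.03  1.62  0.51  1.24 -0.76]
```

apply_moves --series '[[[0, 0, -0.01, 0, 0, 0, 255]]]'

```text
time: 26.62
ee_pos: [599.6, -13.0, 116.3]
tool_rot: [2.564, 1.813, 0.004]
contact_force: [3.6, -1.5, 6.1]
width: 38.9
```

```bash
python3 st.py|grep -E "torq|az"
```

```text
wrist_torque [-0.329 -0.957 -0.146]
az 1.2307088099130183 q [ 0.72  0.57 -1.04  1.62  0.51  1.24 -0.75]
```

apply_moves --series '[[[0, 0, -0.01, 0, 0, 0, 255]]]'

```text
time: 26.75
ee_pos: [599.6, -13.0, 116.3]
tool_rot: [2.555, 1.826, 0.004]
contact_force: [5.1, -2.1, 5.5]
width: 39.3
```

```bash
python3 st.py|grep -E "torq|az"
```

```text
wrist_torque [-0.272 -0.97  -0.153]
az 1.240691239107898 q [ 0.73  0.57 -1.04  1.62  0.52  1.24 -0.74]
```

apply_moves --series '[[[0, 0, 0.02, 0, 0, 0, 255]]]'

```text
time: 26.88
ee_pos: [599.6, -12.9, 116.3]
tool_rot: [2.573, 1.8, 0.004]
contact_force: [4.0, -2.1, 5.5]
width: 39.2
```

```bash
python3 st.py|grep -E "torq|az"
```

```text
wrist_torque [-0.435 -1.049  0.385]
az 1.2208111761687794 q [ 0.72  0.57 -1.03  1.62  0.51  1.24 -0.76]
```

apply_moves --series '[[[0, 0, 0.02, 0, 0, 0, 255]]]'

```text
time: 27.0
ee_pos: [599.7, -13.0, 116.3]
tool_rot: [2.591, 1.774, 0.004]
contact_force: [4.1, -1.7, 5.4]
width: 39.1
```

```bash
python3 st.py|grep -E "torq|az"
```

```text
wrist_torque [-0.396 -1.083  0.407]
az 1.2004727179534171 q [ 0.72  0.57 -1.03  1.62  0.51  1.24 -0.78]
```

apply_moves --series '[[[0, 0, 0.02, 0, 0, 0, 255]]]'

```text
time: 27.12
ee_pos: [599.7, -13.0, 116.3]
tool_rot: [2.609, 1.748, 0.004]
contact_force: [4.2, -1.9, 5.6]
width: 39.3
```

```bash
python3 st.py|grep -E "torq|az"
```

```text
wrist_torque [-0.414 -1.082  0.372]
az 1.1804729945907013 q [ 0.72  0.57 -1.03  1.62  0.51  1.24 -0.8 ]
```

apply_moves --series '[[[0, 0, -0.015, 0, 0, 0, 255]]]'

```text
time: 27.25
ee_pos: [599.7, -13.0, 116.3]
tool_rot: [2.596, 1.767, 0.004]
contact_force: [4.5, -1.2, 5.0]
width: 39.1
```

```bash
python3 st.py|grep -E "torq"
```

```text
wrist_torque [-0.368 -1.042 -0.079]
```

apply_moves --series '[[[0, 0, -0.01, 0, 0, 0, 255]]]'

```text
time: 27.38
ee_pos: [599.7, -13.0, 116.3]
tool_rot: [2.587, 1.781, 0.004]
contact_force: [4.1, -1.9, 5.4]
width: 39.1
```

```bash
python3 st.py|grep -E "torq"
```

```text
wrist_torque [-0.312 -0.992 -0.103]
```

apply_moves --series '[[[0, 0, -0.01, 0, 0, 0, 255]]]'

```text
time: 27.5
ee_pos: [599.7, -13.0, 116.3]
tool_rot: [2.578, 1.794, 0.004]
contact_force: [5.1, -1.8, 5.3]
width: 39.2
```

```bash
python3 st.py|grep -E "torq"
```

```text
wrist_torque [-0.321 -0.929 -0.102]
```

apply_moves --series '[[[0, 0, -0.01, 0, 0, 0, 255]]]'

```text
time: 27.62
ee_pos: [599.7, -13.0, 116.3]
tool_rot: [2.569, 1.806, 0.004]
contact_force: [4.9, -1.4, 6.1]
width: 39.3
```

```bash
python3 st.py|grep -E "torq"
```

```text
wrist_torque [-0.3   -0.972 -0.147]
```

apply_moves --series '[[[0, 0, 0.015, 0, 0, 0, 255]]]'

```text
time: 27.75
ee_pos: [599.6, -13.0, 116.3]
tool_rot: [2.582, 1.787, 0.004]
contact_force: [4.1, -2.4, 6.5]
width: 39.2
```

```bash
python3 st.py|grep -E "torq"
```

```text
wrist_torque [-0.444 -1.016  0.336]
```

apply_moves --series '[[[0, 0, 0.01, 0, 0, 0, 255]]]'

```text
time: 27.88
ee_pos: [599.7, -13.0, 116.3]
tool_rot: [2.591, 1.774, 0.004]
contact_force: [4.3, -1.3, 5.4]
width: 39.2
```

```bash
python3 st.py|grep -E "torq"
```

```text
wrist_torque [-0.401 -1.016  0.344]
```

apply_moves --series '[[[0, 0, 0.01, 0, 0, 0, 255]]]'

```text
time: 28.0
ee_pos: [599.7, -13.0, 116.3]
tool_rot: [2.6, 1.761, 0.004]
contact_force: [4.5, -2.4, 6.5]
width: 39.4
```

```bash
python3 st.py|grep -E "torq|az"
```

```text
wrist_torque [-0.398 -1.032  0.347]
az 1.1908126567801611 q [ 0.72  0.57 -1.03  1.62  0.51  1.24 -0.79]
```

The torque averages 0.353 N m clockwise and -0.118 N m anticlockwise. That gives a drag of 0.236 and a load of 0.118 N m, or about 47 N. Now I'll let go and check the level with the tilted view.

apply_moves --series '[[[0, 0, 0, 0, 0, 0, 60], [0, 0, 0, 0, 0, 0, 60], [0, 0, 0, 0, 0, -1, 60], [0, 0, 0, 0, 0, -3.5, 60], [0, 0, 0, 0, 0, -4, 60], [0, 0, 0.174, -1.92, -2, 0, 0], [0, 0, 0, 0, 0, 0, 0]]]'

```text
time: 28.88
ee_pos: [572.2, -24.1, 201.4]
tool_rot: [2.744, 1.527, 0.001]
contact_force: [-0.1, -0.5, 0.8]
width: 79.4
```

```bash
python3 st.py
```

```text
time 28.875
ee_pos [572.225 -24.1   201.372]
contact_force [-0.07  -0.486  0.775]
wrist_torque [-0.034 -0.067 -0.004]
width 79.406
az 1.0158458805636394 q [ 0.81  0.42 -1.07  1.59  0.38  1.35 -0.86]
fix -23.48695542600771 59.9852622055019
```

apply_moves --series '[[[0, 0, 0.173, 0, 0, 0, 0], [0, 0, 0.173, 0, 0, 0, 0], [0, 0, 0.173, 0, 0, 0, 0], [0, 0, 0.173, 0, 0, 0, 0], [0, 0, 0.173, 0, 0, 0, 0], [0, 0, 0.173, 0, 0, 0, 0], [0, 0, 0.173, 0, 0, 0, 0], [0, 0, 0, -3, 2, 0, 0], [0, 0, 0, -3, 2, 0, 0], [0, 0, 0, -3, 2, 0, 0], [0, 0.15, 0, 0, 0, 0, 0], [0, 0.15, 0, 0, 0, 0, 0], [0, 0.15, 0, 0, 0, 0, 0], [0, 0.1, 0, 0, 0, 0, 0], [0, 0, 0, 0, 0, 0, 0], [0, 0, 0, 0, 0, 0, 0]]]'

```text
time: 30.88
ee_pos: [473.8, -64.2, 200.9]
tool_rot: [2.962, -0.284, 0.835]
contact_force: [0.0, 0.7, 0.0]
width: 87.0
```

```bash
python3 st.py; python3 - <<'E'
from h import *
import json
o=arm.get_obs();json.dump({k:np.array(o[k]).tolist() for k in("ee_pos","tool_rot","q")},open("w9.json","w"))
im=arm.capture("wrist"); cv2.imwrite("pics/w9.png",im[:,:,::-1])
E
```

```text
time 30.875
ee_pos [473.848 -64.238 200.935]
contact_force [0.002 0.651 0.025]
wrist_torque [0.165 0.571 0.058]
width 86.955
az -0.19093293255486055 q [ 0.86 -0.44 -0.71  2.28 -0.39  0.67 -1.4 ]
fix -112.12820998206351 1.327713026271773
```

View pics/w9.png

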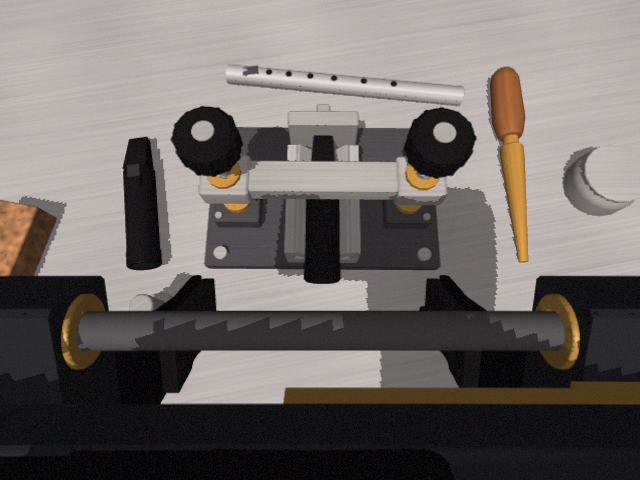

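The view shows the beak against the stop at about (323,137), the bar across rows 160–200, and the knobs at (203,131) and (445,132). I'll crop the details.

```bash
python3 - <<'E'
import cv2
a=cv2.imread("pics/w9.png")
for n,x in(("l",160),("r",360)):
    cv2.imwrite(f"pics/w9{n}.png",cv2.resize(a[95:215,x:x+130],(780,720)[:2] if 0 else (650,600),interpolation=cv2.INTER_CUBIC))
b=a[250:280,195:235];c=a[250:280,415:455]
cv2.imwrite("pics/w9b.png",cv2.hconcat([cv2.resize(q,(400,300),interpolation=cv2.INTER_CUBIC) for q in(b,c)]))
E
```

```text
(no output)
```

View pics/w9l.png

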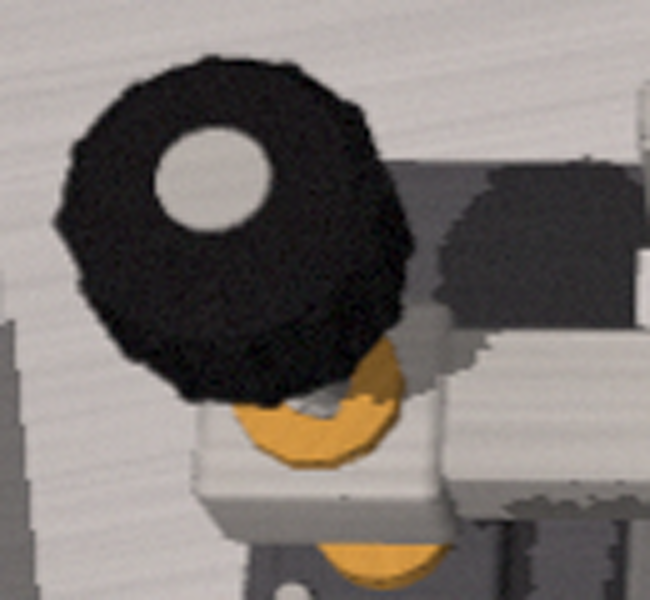

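View pics/w9r.png

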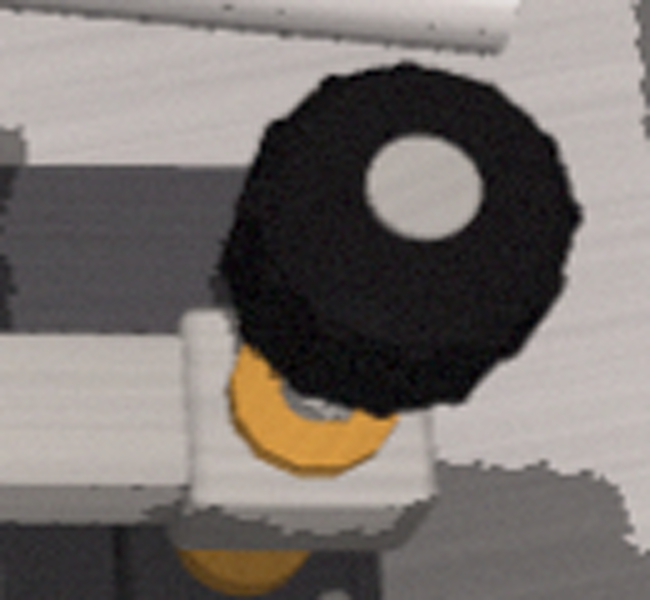

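View pics/w9b.png

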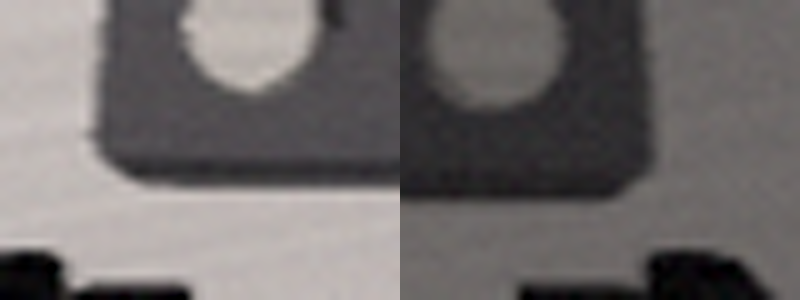

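```bash
cat > f9.py <<'E'
from lev import *
o=json.load(open("w9.json"));M=model("wrist",o)
l=lambda x,y:(x/5+160-.4,y/5+95-.4)
r=lambda x,y:(x/5+360-.4,y/5+95-.4)
obs=[("capL",(0,75,145),l(213,179)),("capR",(0,-75,145),r(425,187)),
("Lo",(-17,94,"top"),l(194,493)),("Ro",(-17,-94,"top"),r(438,499)),
("Lob",(-17,94,"bot"),l(230,542)),("Rob",(-17,-94,"bot"),r(398,548)),
("bedL",(-55,105,14),(204.5,265.5)),("bedR",(-55,-105,14),(440,266.6))]
fit(M,obs)
E
python3 f9.py
```

```text
O,yaw [ 5.84264e+02 -8.76900e+01 -1.97000e-01] top L,R [85.07 84.98] L-R 0.09 +- 1.26 corr [ 0.    -0.001  0.     0.042 -0.519  0.996]
capL [1.21 0.13]
capR [-1.21 -0.34]
Lo [-0.92  0.02]
Ro [0.79 0.15]
Lob [-0.41  1.02]
Rob [0.75 1.07]
bedL [-0.82 -1.17]
bedR [ 0.58 -0.99]
```

```bash
python3 - <<'E'
from h import *
import json
o=json.load(open("w9.json"));M=model("wrist",o)
O=np.array([584.2,-87.6]);c,s=np.cos(-.197),np.sin(-.197)
f=lambda x,y,z:[O[0]+c*x-s*y,O[1]+s*x+c*y,z]
print("socket low edge home / 5 short",proj(M,[f(-75,0,37),f(-80,0,37)]),"stop face bottom-ish",proj(M,[f(55,0,50)]))
im=arm.capture("top");cv2.imwrite("pics/t10.png",im[:,:,::-1])
a=cv2.imread("pics/w9.png")[120:295,270:380]
cv2.imwrite("pics/w9h.png",cv2.resize(a,None,fx=3.4,fy=3.4,interpolation=cv2.INTER_CUBIC))
E
python3 st.py
```

```text
socket low edge home / 5 short [[322.30079866 283.26197377]
 [322.27193634 289.32669994]] stop face bottom-ish [[323.05780416 134.23716542]]
time 30.975
ee_pos [474.034 -64.475 200.845]
contact_force [ 0.524 -0.978  0.031]
wrist_torque [ 0.165  0.605 -0.018]
width 87.148
az -0.19211570627245278 q [ 0.86 -0.44 -0.71  2.28 -0.39  0.67 -1.4 ]
fix -111.89853802027612 1.1319603570665269
```

View pics/t10.png

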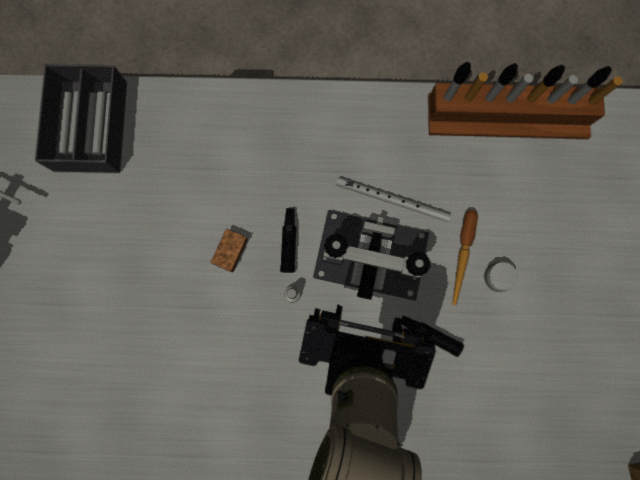

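View pics/w9h.png

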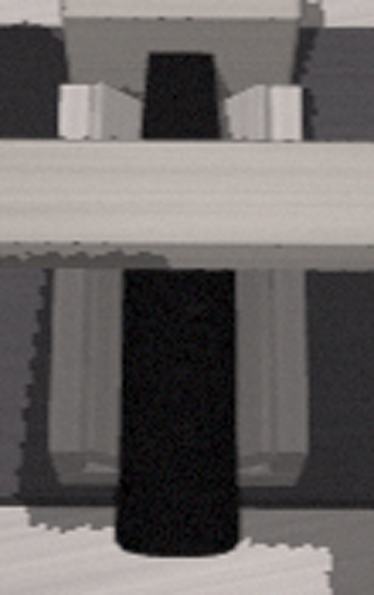

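The socket edge is at row 283, and home is predicted at 283.3, so the head is home. The loose things are where they started. I'll hand the job in.

```bash
python3 -c "
from workcell import arm
print(arm.finish_job())"
```

```text
the job is handed in; nothing more can be done
None
```

The head is home against the end stop with the clamp bar nipped down on it. I handed the job in at about 31 s, with the gripper open and clear of everything.

I pushed the head with closed fingers until I felt about 6 N at the stop. Then I wound the bar down in turns on the left and right knobs.

| Check | Result |
|---|---|
| Head position | In the tilted wrist view its socket edge is at row 283; home is predicted at 283.3. |
| Bar level | Camera fit gives 0.1 mm out of level, ±1.3 mm. The turn count gives about 0.1 mm. |
| Bar force | About 47 N, from the left knob's turning torque (about 0.118 N m above free-running) in both directions. |
| Loose things | By eye in the last top view, all where they started; part of one spare head was hidden by the gripper. |

- **Torque noise:** Single torque readings scattered by about 0.03 N m. Short averages put the force anywhere from 42 to 58 N. Over all readings, turning clockwise gave 45 N and anticlockwise 49 N.
- **Right knob:** I did not measure it again after the last left adjustment. Before that it read about 0.32 N m while turning, roughly 40 N of bar force.

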